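# Open out the fold-down ware flap on its slide-out supports

### The arm

A 6-joint arm with a two-finger parallel gripper is mounted at the origin on the work surface. World frame = base frame: x ahead of the robot, y to its left, z up, the work surface at z = 0. Lengths are in m, angles in rad, forces in N, time in s.
With the tool pointing down it reaches from about 0.35 to 0.875 m from the base axis. Payload 4.2 kg.
Tool frame: the origin (TCP) lies midway between the tips of the shut fingers; the grasp point (between the pads) lies 19 mm behind it; z points along the fingers, y is the direction in which the jaws open and shut (so a half turn about z gives the same grasp; the last joint's range is limited). The gripper opens to 87 mm and grips with 3 to 60 N. Pads are 19 mm wide; open, the fingers measure 117 mm over their backs; the gripper's body (75 mm by 190 mm) begins 51 mm behind the grasp point.
Start: joints at [1.561, 0.385, 0.008, 0, -1.194, -0.259], TCP at [0.166, 0.603, 0.197] pointing down, gripper open.
Joint ranges: [-3.14, 3.14], [-1.21, 2.06], [-1.07, 1.41], [-3.16, 2.05], [-2.99, -0.16], [-3.1, 3.1]. Speed limits (rad/s): [2.79, 2.79, 3.14, 3.14, 3.14, 3.14].

### API

Orientations are given as a unit quaternion [x, y, z, w].
In Python, from cell import bot, snapshot, camera_info, workorder gives the robot as it stands.
- The arm moves only by the shell command python3 -m pendant 'ROWS' [FORCE]. ROWS is JSON, a list of rows, each a list of 3 entries, a list of its own where there are three numbers: the finger opening in cm, from 0 to 8.7, then the shift along the world's x, y, z in cm, then the turn, a rotation vector about the world's x, y, z in rad. In form: [[grip, [x, y, z], [wx, wy, wz]], ...]. A call has 1 to 8 rows; each row is the pose to reach, as a shift and turn from the pose measured when the call began; what a row does not reach only later rows make up. A row lasts 1/8 s, in which the tool goes at most 62.5 mm and 10.7 degrees, less where a joint would pass 70% of its speed; a pose out of reach is approached as far as the arm can. A call with a gripper value outside its range is refused whole. The fingers move at their own pace and stop on an object; FORCE is the grip in N (left out, the last holds). Time passes only in rows, so rows that repeat a pose let the fingers close. It gives the time, the measured TCP pose, the force and the opening at its end, in the units of the state.
- bot.sense(): the state, without advancing time (a new reading comes with each control period).
- snapshot(name): name is "scene" or "top" or "wrist"; returns the picture (400x640x3 uint8, blue, green, red); there is no depth.
- camera_info(name): a dict with "fx", "fy", "cx", "cy" (pixels), "R" (3x3) and "t" (3): a world point X has camera coordinates R X + t; the wrist camera has in their place "tool_from_camera" (4x4, takes a point from camera to tool coordinates, whose origin is the TCP and whose axes are the flange's). Camera axes: x right, y down, z forward; pixel columns grow to the right and rows downward; lengths in m; the calibration is good to about 2 mm. A picture is of the moment at which its call begins: read the wrist's pose just before it. camera_info takes no time and is no camera call.
- workorder.close_job(): hands the job in, once; it reports no verdict.
The state is a dict: "time_s": time; "qpos": joint angles; "joint_vel": joint speeds; "joint_torque": joint torques, N m; "eef_pos": TCP position; "ee_rot": TCP orientation; "ft_force": force on the tool from outside, world axes, zero at the start; "torque": the same for the moment, N m; "opening": finger opening in m.
Only numpy, scipy, OpenCV 4.12 (cv2) and the standard library are available. Lean on these libraries where they do the work, as an engineer would, in place of code of your own. Each camera call takes 0.05 s, during which the arm holds its last target.

### The job

Get the fold-down shelf of the blue bench unit ready for drying pots: first pull both red-ended supports all the way out to their stops, and only then swing the flap (it has a metal bar to hold it by) forward and lower it gently, never letting it drop, until it rests level on the two supports. Let go of everything, and leave the pot, mug and jar around it where they stand.

Things in the scene. Friction and masses are not known exactly. Their poses are not given: they have to be found in the camera images.
- unit: Fixed blue and plywood bench unit, 260 mm wide (y), 194 mm deep, 215 mm high, front roughly towards the robot. Origin on the table straight below the hinge line, mid width; x points into the unit (away from its front), y to the left seen from the front, z up. Base front 4 mm behind the hinge line; top board begins 59 mm behind it; tiles on it, 130 mm and more behind it, reach 223 mm high.
- left_support (a joint): Left support (unit's +y side): a wooden bar 20 mm wide and 26 mm high (its top at 100 mm height), 85 mm left of the unit's middle, that slides straight out along the unit's -x. Value in m: 0 fully in, 0.11 fully out at the stop. It starts 0 to 20 mm out. Slides against about 2 N of friction, stays where left.
- right_support (a joint): Right support, the same, 85 mm right of the unit's middle (unit's -y). 0 fully in, 0.11 fully out.
- left_pull (a point): Middle of the red front end of the left support, moving with it. Fully in, the end sticks out 28 mm before the hinge line and this point 14 mm; 20 mm wide (unit y), 26 mm high, the point half-way up, 87 mm above the table. Free at both sides, below and in front; the closed flap rises just behind, so a hand straight above hits it: lean the tool back towards the robot, 25 to 35 degrees.
- right_pull (a point): The same point on the right support.
- flap (a joint): Hinged wooden flap, 230 mm wide, 140 mm from hinge to free edge, 14 mm thick, 0.3 to 0.55 kg. In rad: 0 closed (leaning back 12 degrees, stays so by its weight), grows as it swings forward and down; 0.21 upright, 1.78 level on the pulled-out supports. Past upright it falls unless held; without supports it drops below level, to 2.13. Hinge nearly free.
- flap_hinge (a point): Point on the hinge axis at the middle of the flap, 100 mm above the table; the axis runs along unit y. The front face of the closed flap passes through it.
- flap_bar (a point): Middle of the flap's round aluminium pull bar, moving with it: 10 mm diameter, parallel to the hinge, 110 mm long between two arms, 30 mm clear of the flap's free edge, 175 mm from the hinge. Highest (about 270 mm) when closed; nearest the robot when the flap is down, then 107 mm above the table. Can be pinched from above, fingers before and behind it; it turns between them.
- clay_pot_mid (a point): Bystander: ochre unglazed clay pot, 76 mm diameter, 85 mm high; point half-way up.
- dotted_mug_mid (a point): Bystander: white mug with red dots, no handle, 74 mm diameter, 90 mm high; point half-way up.
- white_jar_mid (a point): Bystander: white plastic jar with blue lid, 68 mm diameter, 85 mm high; point half-way up.

How it is judged:
By the outcome, as a careful person would: the job done as asked, in the order asked, and still so for the second after the job is handed in, with the robot touching nothing.
It also fails if it takes over 61 s, if anything falls off the work surface, if the arm or the gripper's body presses on something with over 40 N, if the wrist force passes 120 N, or if a joint passes its speed limit or range.

## Working session

There is one attempt and no reset: what is moved stays moved. The work goes in short steps, Python scripts to look and compute and a shell command to move; the robot and the scene stay as the last step left them, time stands still between calls to the robot, and variables do not carry over. Pictures are saved under pics/ and viewed, and the job is handed in when it is done.

```bash
ls; mkdir -p pics
python3 - <<'E'
from cell import bot, snapshot, camera_info
import cv2
s=bot.sense();print(s)
for n in("scene","top"):
    cv2.imwrite(f"pics/{n}0.png",snapshot(n));print(n,camera_info(n))
print(camera_info("wrist"))
E
```

```text
pics
{'time_s': 0.0, 'qpos': array([ 1.56060657e+00,  3.85585258e-01,  6.64598166e-03, -5.00467395e-04,
       -1.19396884e+00, -2.58606907e-01]), 'joint_vel': array([ 1.40026525e-04,  4.54660576e-04, -5.80300960e-04, -8.97973448e-04,
       -1.76493940e-04,  8.99290928e-05]), 'joint_torque': array([ 3.49292650e-04, -3.90671933e+01,  1.87411702e+01,  4.21970040e+00,
        1.11093177e-02, -1.87196479e-04]), 'eef_pos': array([0.16578756, 0.60194691, 0.19564999]), 'ee_rot': array([ 9.90969176e-01, -1.34085508e-01, -9.99731391e-05,  1.07657416e-03]), 'ft_force': array([-0.28590768, -0.43835428, -0.78333931]), 'torque': array([-0.00087487, -0.00803695, -0.00076471]), 'opening': 0.0867147918923301}
scene {'fx': 379.68775635901267, 'fy': 379.68775635901267, 'cx': 322.8563887381337, 'cy': 200.42699873532345, 'R': array([[-0.05757807,  0.99827415, -0.01155388],
       [ 0.76800815,  0.03689683, -0.63937634],
       [-0.63784657, -0.04568753, -0.76880713]]), 't': array([ 0.03010522, -0.35369537,  1.26473216])}
top {'fx': 444.0493698824697, 'fy': 444.0493698824697, 'cx': 323.56933472287795, 'cy': 201.66019089070633, 'R': array([[-0.00374478, -0.99997599, -0.00583111],
       [-0.99733226,  0.00415985, -0.07287695],
       [ 0.07289945,  0.00554264, -0.99732389]]), 't': array([0.02349444, 0.5818065 , 1.17902786])}
{'fx': 317.59035465270114, 'fy': 317.59035465270114, 'cx': 322.6667988546234, 'cy': 202.13950491075883, 'tool_from_camera': array([[-5.73110888e-04, -9.67067623e-01, -2.54518925e-01,
         6.88420965e-02],
       [ 9.99999835e-01, -5.42253925e-04, -1.91398650e-04,
         1.44853989e-03],
       [ 4.70815518e-05, -2.54518993e-01,  9.67067774e-01,
        -1.88166295e-01],
       [ 0.00000000e+00,  0.00000000e+00,  0.00000000e+00,
         1.00000000e+00]])}
```

View pics/scene0.png

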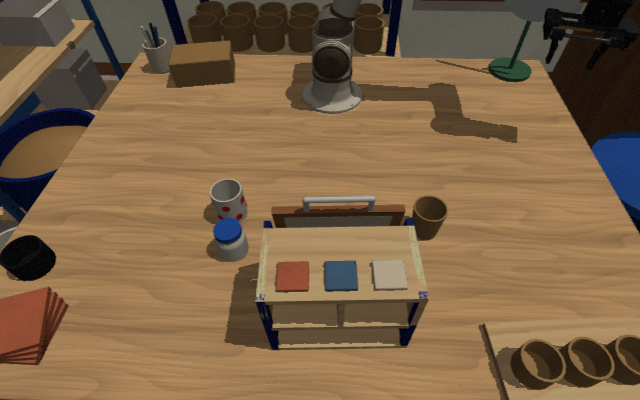

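View pics/top0.png

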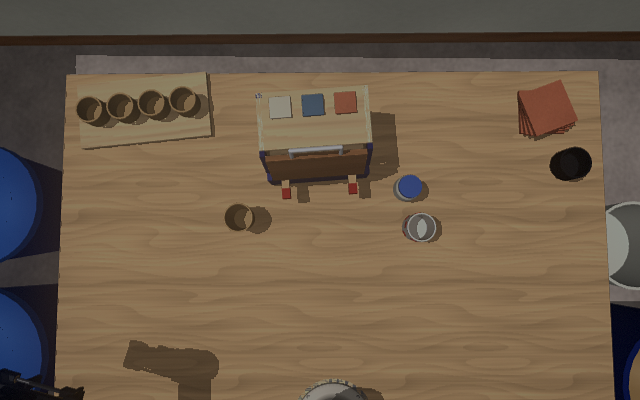

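The top view shows the unit with red ends at about (286,193) and (352,187) and the bar at (315,152). The mug is at (421,227), the jar at (409,187) and the pot at (239,217). I'll measure these next.

```bash
cat > h.py <<'E'
import numpy as np, cv2
from cell import bot, snapshot, camera_info
from scipy.spatial.transform import Rotation as Ro
def ray(n,u,v):
    c=camera_info(n);R=np.array(c["R"]);t=np.array(c["t"])
    return -R.T@t, R.T@np.array([(u-c["cx"])/c["fx"],(v-c["cy"])/c["fy"],1])
def onz(n,u,v,z):
    o,d=ray(n,u,v);return o+d*(z-o[2])/d[2]
def tri(a,b):
    A=[];B=[]
    for n,u,v in(a,b):
        o,d=ray(n,u,v);d=d/np.linalg.norm(d);P=np.eye(3)-np.outer(d,d);A.append(P);B.append(P@o)
    return np.linalg.lstsq(np.vstack(A),np.hstack(B),rcond=None)[0]
def proj(n,X):
    c=camera_info(n);p=np.array(c["R"])@X+c["t"];return c["fx"]*p[0]/p[2]+c["cx"],c["fy"]*p[1]/p[2]+c["cy"]
E
python3 - <<'E'
from h import *
im=cv2.imread("pics/top0.png");hsv=cv2.cvtColor(im,cv2.COLOR_BGR2HSV)
m=((hsv[...,0]<8)|(hsv[...,0]>172))&(hsv[...,1]>150)&(hsv[...,2]>70)
n,l,st,c=cv2.connectedComponentsWithStats(m.astype('uint8'))
for i in range(1,n):
    if st[i,4]>8: print(st[i],c[i],onz("top",*c[i],0.1).round(4))
cv2.imwrite("pics/topz.png",cv2.resize(im[70:250,210:450],None,fx=3.3,fy=3.3,interpolation=cv2.INTER_CUBIC))
s=cv2.imread("pics/scene0.png");cv2.imwrite("pics/scz.png",cv2.resize(s[170:300,190:460],None,fx=2.9,fy=2.9,interpolation=cv2.INTER_CUBIC))
E
```

```text
[349 183   8  11  84] [352.5 188. ] [ 0.6105 -0.0526  0.1   ]
[282 188   9  11  84] [285.66666667 193.08333333] [0.5983 0.1166 0.1   ]
```

View pics/topz.png

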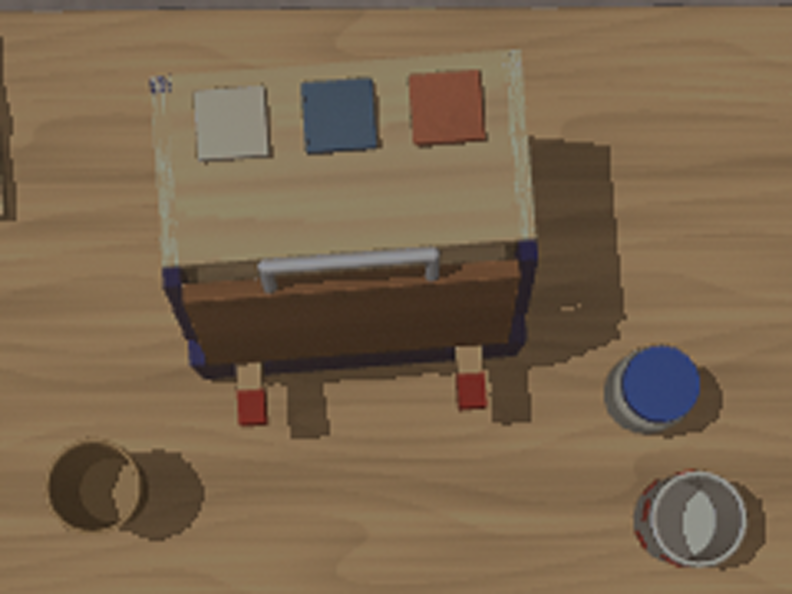

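View pics/scz.png

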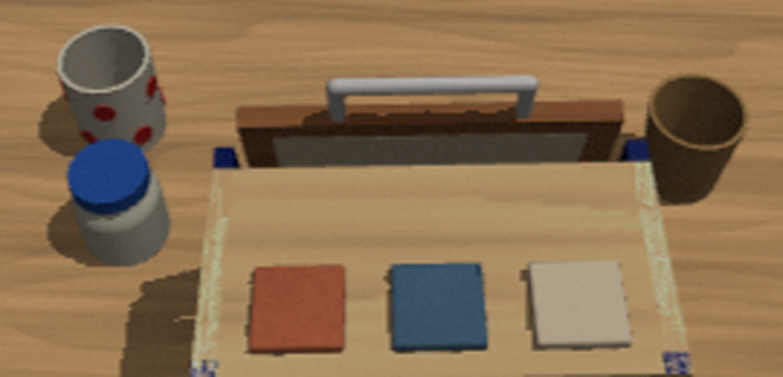

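Run:
```python
from h import *
T=lambda x,y:("top",210+(x+.5)/3.3-.5,70+(y+.5)/3.3-.5)
S=lambda x,y:("scene",190+(x+.5)/2.9-.5,170+(y+.5)/2.9-.5)
L=tri(T(264,268),S(535,84));R=tri(T(437,255),S(331,87));print(L,R,np.linalg.norm(L-R))
d=L-R;yaw=np.arctan2(-d[0],d[1]);print("yaw bar",yaw)
# top board corners z=.215 front
a=onz(*T(165,267),.215);b=onz(*T(534,238),.215);c=onz(*T(152,80),.215);e=onz(*T(519,50),.215)
print(a,b,c,e,np.linalg.norm(a-b),np.linalg.norm(a-c));d=a-b;print("yaw board",np.arctan2(-d[0],d[1]))
d=c-a;print("yaw side",np.arctan2(d[1],d[0]));d=e-b;print("yaw side",np.arctan2(d[1],d[0]))
yaw=np.mean([np.arctan2(-(a-b)[0],(a-b)[1])])
for name,p,z in(("pot",T(97,485),.085),("mug",T(698,518),.09),("jar",T(660,384),.085)):print(name,onz(*p,z))
for yaw in (yaw,):
    ux=np.array([np.cos(yaw),np.sin(yaw),0]);uy=np.array([-np.sin(yaw),np.cos(yaw),0])
    o=(a+b)/2-ux*.059;ob=(L+R)/2-ux*.175*np.sin(.209);print("origin est",o,ob,"height bar",.1+.175*np.cos(.209))
    pl=np.array([.5995,.1166,0]);pr=np.array([.6118,-.0526,0])
    for p in(pl,pr):print((p-o)@ux,(p-o)@uy)
    print("mid supports y",((pl+pr)/2-o)@uy)
```

```text
[0.67466289 0.09463606 0.26728217] [ 0.68254249 -0.01989934  0.2674712 ] 0.11480627920229422
yaw bar 0.06868797647886023
[0.68551626 0.16585124 0.215     ] [ 0.70459648 -0.08994039  0.215     ] [0.81785666 0.17584765 0.215     ] [ 0.83783888 -0.08099762  0.215     ] 0.25650227056152536 0.13271741078224328
yaw board 0.07445495342084443
yaw side 0.0753923691849122
yaw side 0.06701606448980364
pot [0.53979993 0.23701275 0.085     ]
mug [ 0.51241364 -0.22629884  0.09      ]
jar [ 0.61652293 -0.19994198  0.085     ]
origin est [0.63621983 0.03356664 0.215     ] [0.64239397 0.03466745 0.26737668] height bar 0.27119180497542106
-0.030441563434752482 0.0855347618466991
-0.03076178242286658 -0.08411142131048145
mid supports y 0.0007116702681088231
```

```bash
cat >> h.py <<'E'
YAW=.072; UX=np.array([np.cos(YAW),np.sin(YAW),0]);UY=np.array([-np.sin(YAW),np.cos(YAW),0]);UZ=np.array([0,0,1.])
ORG=np.array([.638,.034,0])
def tool(tilt,jaw="y"):
    tz=np.sin(tilt)*UX-np.cos(tilt)*UZ
    ty=-UY if jaw=="y" else np.cross(tz,UY)*1
    if jaw=="x": ty=-(np.cos(tilt)*UX+np.sin(tilt)*UZ)
    return np.column_stack([np.cross(ty,tz),ty,tz])
def delta(grasp,Rt,back=0):
    s=bot.sense();p=np.array(s["eef_pos"]);R0=Ro.from_quat(s["ee_rot"])
    tgt=np.array(grasp)+(.019-back)*Rt[:,2]
    print("shift cm",((tgt-p)*100).round(2),"rot",(Ro.from_matrix(Rt)*R0.inv()).as_rotvec().round(3),"tcp",tgt.round(4))
def where():
    s=bot.sense();p=np.array(s["eef_pos"]);R0=Ro.from_quat(s["ee_rot"]).as_matrix();g=p-.019*R0[:,2]
    r=g-ORG;print("t",s["time_s"],"grasp",g.round(4),"unit",np.round([r@UX,r@UY,r[2]],4),"tz",R0[:,2].round(3),"ty",R0[:,1].round(3),"F",np.round(s["ft_force"],1),"open",round(s["opening"],4),"q",np.round(s["qpos"],2))
E
python3 - <<'E'
from h import *
where()
delta([.5995,.1166,.087],tool(np.radians(30)),.10)
delta([.5995,.1166,.087],tool(np.radians(30)))
E
```

```text
t 0.1 grasp [0.1658 0.602  0.2148] unit [-0.4301  0.6005  0.2148] tz [-0.    -0.002 -1.   ] ty [-0.266 -0.964  0.002] F [ 0.4 -0.1 -0.3] open 0.0871 q [ 1.56  0.39  0.01 -0.   -1.19 -0.26]
shift cm [ 39.33 -48.83  -3.87] rot [-0.05  -0.524  0.334] tcp [0.5591 0.1137 0.1571]
shift cm [ 44.32 -48.47 -12.53] rot [-0.05  -0.524  0.334] tcp [0.609  0.1173 0.0705]
```

```bash
python3 -m pendant '[[6,[4,-5,2],[0,0,0]],[6,[8,-10,2],[0,0,0]],[6,[12,-15,2],[0,0,0.1]],[6,[16,-20,2],[0,-0.1,0.2]],[6,[20,-25,1],[-0.03,-0.25,0.3]],[6,[24,-30,1],[-0.05,-0.4,0.33]],[6,[28,-35,0],[-0.05,-0.524,0.334]],[6,[32,-40,0],[-0.05,-0.524,0.334]]]'; python3 -c "
from h import *
where();delta([.5995,.1166,.087],tool(np.radians(30)),.10)"
```

```text
time_s: 1.1
eef_pos: [0.4701, 0.2171, 0.1946]
ee_rot: [0.965, 0.037, 0.258, -0.008]
ft_force: [1.0, 0.2, 0.6]
opening: 0.06
t 1.1 grasp [0.4606 0.2165 0.2111] unit [-0.1638  0.1948  0.2111] tz [ 0.497  0.034 -0.867] ty [ 0.076 -0.997  0.004] F [1.  0.2 0.6] open 0.06 q [ 0.87 -0.02 -0.89  0.88 -0.48  0.02]
shift cm [  8.9  -10.35  -3.75] rot [ 0.004 -0.002 -0.004] tcp [0.5591 0.1137 0.1571]
```

```bash
python3 -m pendant '[[6,[4,-5,-1],[0,0,0]],[6,[8.9,-10.35,-2],[0,0,0]],[6,[8.9,-10.35,-3.75],[0.004,-0.002,-0.004]],[6,[8.9,-10.35,-3.75],[0.004,-0.002,-0.004]]]'; python3 -c "
from h import *
where();delta([.5995,.1166,.087],tool(np.radians(30)),.0)
cv2.imwrite('pics/w1.png',snapshot('wrist'));cv2.imwrite('pics/t1.png',snapshot('top')[70:270,180:460])"
```

```text
time_s: 1.6
eef_pos: [0.5585, 0.1105, 0.155]
ee_rot: [0.966, 0.033, 0.257, -0.008]
ft_force: [0.2, -0.5, -0.3]
opening: 0.06
t 1.6 grasp [0.549  0.1099 0.1715] unit [-0.0833  0.0821  0.1715] tz [ 0.496  0.032 -0.868] ty [ 0.068 -0.998  0.002] F [ 0.2 -0.5 -0.3] open 0.06 q [ 0.38  0.09 -0.92  1.24 -0.16  0.07]
shift cm [ 5.05  0.68 -8.44] rot [ 0.003 -0.003  0.004] tcp [0.609  0.1173 0.0705]
```

View pics/w1.png

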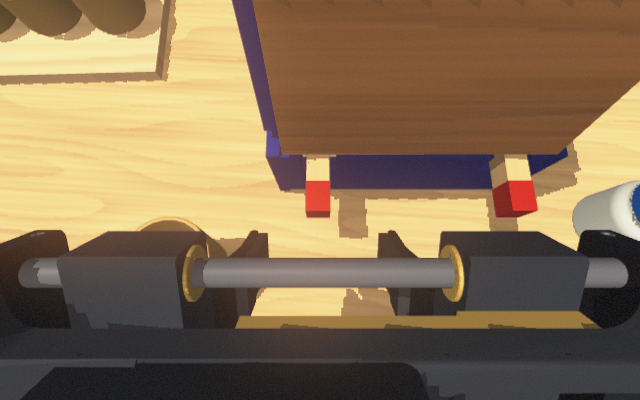

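q5 has reached its limit of -0.16, so the 30° lean while tucked in is tight. The wrist view shows the red ends at (318,198) and (515,198). I'll fit the arm's geometry from the recorded poses and choose a tilt that works.

```bash
cat >> h.py <<'E'
def rot(ax,a): return Ro.from_rotvec(np.array(ax)*a).as_matrix()
def fk(q,p,sg=(1,-1,1,-1,-1)):
    # p: a1,h,L2,a3,L4,d6
    a1,h,L2,a3,L4,d6=p
    R=rot([0,0,1],q[0]);x=np.array([0,0,h])+R@[a1,0,0]
    R=R@rot([0,1,0],q[1]);x=x+R@[0,0,L2]
    R=R@rot([0,1,0],-q[2]);x=x+R@[L4,0,a3]
    R=R@rot([1,0,0],sg[3]*q[3]);R=R@rot([0,1,0],-q[4])
    R=R@rot([1,0,0],sg[4]*q[5])
    return x+R@[d6,0,0],R
E
python3 - <<'E'
from h import *
from scipy.optimize import least_squares
s=bot.sense();print(s["qpos"],s["eef_pos"],s["ee_rot"],s["time_s"])
D=[([1.5606,.38559,.00665,-.0005,-1.19397,-.2586],[.16579,.60195,.19565],None),([.87,-.02,-.89,.88,-.48,.02],[.4701,.2171,.1946],[.497,.034,-.867]),(s["qpos"],s["eef_pos"],Ro.from_quat(s["ee_rot"]).as_matrix()[:,2])]
for s4 in(1,-1):
    f=lambda p:np.hstack([fk(q,p,(0,0,0,s4,1))[0]-x for q,x,_ in D])
    r=least_squares(f,[0.1,.4,.4,.0,.4,.25]);print(s4,r.x,r.cost,f(r.x).round(4))
    for q,x,z in D: print(fk(q,r.x,(0,0,0,s4,1))[1][:,0],z)
E
```

```text
[ 0.38231792  0.0918609  -0.9227703   1.23370694 -0.16371615  0.06931609] [0.5587566  0.11262924 0.15663732] [ 0.96541652  0.03413465  0.25831986 -0.00875273] 1.7
1 [ 0.5781291  -1.71644152  0.66193155  0.54387333 -0.4585839  -0.62514794] 0.012852141230356814 [-0.1599  0.0016  0.0013  0.0017 -0.0029 -0.0056 -0.0018  0.0077  0.0043]
[ 4.43343507e-04 -2.11825914e-03 -9.99997658e-01] None
[-0.04823027  0.49478014 -0.86767877] [0.497, 0.034, -0.867]
[ 0.3834082   0.3199518  -0.86638848] [ 0.49817498  0.03453537 -0.86638848]
-1 [ 0.06208609  0.49212958  0.56499977 -0.05753479  0.37841286  0.62507392] 0.012859096666455936 [-0.1599  0.0016  0.0015  0.0016 -0.003  -0.0063 -0.0017  0.0078  0.0048]
[-4.86445257e-04 -2.10877838e-03 -9.99997658e-01] None
[ 0.49583613  0.03577821 -0.86767877] [0.497, 0.034, -0.867]
[ 0.49817498  0.03453537 -0.86638848] [ 0.49817498  0.03453537 -0.86638848]
```

```bash
cat >> h.py <<'E'
def fk2(q,p):
    a1,h,L2,a3,L4,d6,dy=p
    R=rot([0,0,1],q[0]);x=np.array([0,0,h])+R@[a1,0,0]
    R=R@rot([0,1,0],q[1]);x=x+R@[0,0,L2]
    R=R@rot([0,1,0],-q[2]);x=x+R@[L4,0,a3]
    R=R@rot([1,0,0],-q[3])@rot([0,1,0],-q[4])
    x=x+R@[d6,dy,0]
    R=R@rot([1,0,0],-q[5])
    return x,R
E
python3 - <<'E'
from h import *
from scipy.optimize import least_squares
s=bot.sense()
D=[([1.5606,.38559,.00665,-.0005,-1.19397,-.2586],[.16579,.60195,.19565]),([.87,-.02,-.89,.88,-.48,.02],[.4701,.2171,.1946]),(s["qpos"],s["eef_pos"])]
p0=np.array([0,.3,.54,0,.54,.35,-.15])
f=lambda p:np.hstack([np.hstack([fk2(q,p)[0]-x for q,x in D]),(p-p0)*.003])
r=least_squares(f,p0);print(r.x.round(4),f(r.x).round(4))
for q,x in D: print(fk2(q,r.x)[1].round(3))
print(Ro.from_quat(s["ee_rot"]).as_matrix().round(3))
E
```

```text
[-0.0013  0.1485  0.5715  0.0035  0.4192  0.3305 -0.1598] [ 0.     -0.      0.      0.0001 -0.0001 -0.0002 -0.0001  0.0003  0.0001
 -0.     -0.0005  0.0001  0.     -0.0004 -0.0001 -0.    ]
[[-0.    -0.964  0.266]
 [-0.002  0.266  0.964]
 [-1.    -0.    -0.002]]
[[ 0.496 -0.866 -0.069]
 [ 0.036 -0.059  0.998]
 [-0.868 -0.497  0.002]]
[[ 0.498 -0.864 -0.07 ]
 [ 0.035 -0.061  0.998]
 [-0.866 -0.499 -0.001]]
[[ 0.864  0.07   0.498]
 [ 0.061 -0.998  0.035]
 [ 0.499  0.001 -0.866]]
```

```bash
cat >> h.py <<'E'
from scipy.optimize import least_squares
P=np.array([-0.0013,.1485,.5715,.0035,.4192,.3305,-.1598])
LO=np.array([-3.1,-1.18,-1.04,-3.1,-2.95,-.2-.0,]);LO[5]=-3.05;LO[4]=-2.95;HI=np.array([3.1,2.03,1.38,2.0,-.2,3.05])
def iks(grasp,Rt,n=40,seed=0,back=0):
    tgt=np.array(grasp)+(.019-back)*Rt[:,2];M=np.column_stack([Rt[:,2],-Rt[:,0],-Rt[:,1]])
    rng=np.random.default_rng(seed);out=[]
    def f(q):
        x,R=fk2(q,P);return np.hstack([x-tgt,.3*Ro.from_matrix(M.T@R).as_rotvec()])
    for k in range(n):
        r=least_squares(f,rng.uniform(LO,HI),bounds=(LO,HI))
        if r.cost<1e-8 and not any(np.abs(r.x-o).max()<.05 for o in out): out.append(r.x)
    return out
E
cat > s.py <<'E'
from h import *
L=np.array([.5995,.1166,.087]);Rr=np.array([.6118,-.0526,.087])
for nm,p in(("L",L),("R",Rr)):
  for d in(0,.094):
    for t in(30,25,15,5):
        g=p-d*UX
        print(nm,d,t,[q.round(2).tolist() for q in iks(g,tool(np.radians(t)),25)])
E
timeout 500 python3 s.py
```

```text
L 0 30 []
L 0 25 []
L 0 15 [[0.51, 0.37, -0.5, 0.24, -0.47, 0.93]]
L 0 5 [[0.47, 0.44, -0.29, 0.05, -0.77, 1.13]]
L 0.094 30 []
L 0.094 25 []
L 0.094 15 [[0.59, 0.23, -0.75, 0.35, -0.38, 0.74]]
L 0.094 5 [[0.55, 0.3, -0.52, 0.06, -0.67, 1.04]]
R 0 30 []
R 0 25 []
R 0 15 [[0.19, 0.38, -0.43, 0.06, -0.51, 1.4]]
R 0 5 [[0.18, 0.44, -0.27, 0.01, -0.78, 1.45]]
R 0.094 30 []
R 0.094 25 []
R 0.094 15 [[0.22, 0.24, -0.65, 0.09, -0.42, 1.34]]
R 0.094 5 [[0.2, 0.31, -0.49, 0.02, -0.69, 1.42]]
```

```bash
cat > s.py <<'E'
from h import *
L=np.array([.5995,.1166,.087]);Rr=np.array([.6118,-.0526,.087])
F=np.diag([-1,-1,1])
for nm,p in(("L",L),("R",Rr)):
  for d in(0,.094):
    for t in(30,25,22,19):
      for fl in (0,1):
        g=p-d*UX;T=tool(np.radians(t));T=T@F if fl else T
        print(nm,d,t,fl,[q.round(2).tolist() for q in iks(g,T,25)])
E
timeout 550 python3 s.py
```

```text
L 0 30 0 []
L 0 30 1 []
L 0 25 0 []
L 0 25 1 []
L 0 22 0 []
L 0 22 1 []
L 0 19 0 [[0.5, 0.35, -0.62, 0.43, -0.33, 0.75]]
L 0 19 1 [[0.5, 0.35, -0.62, 0.43, -0.33, -2.39]]
L 0.094 30 0 []
L 0.094 30 1 []
L 0.094 25 0 []
L 0.094 25 1 []
L 0.094 22 0 []
L 0.094 22 1 []
L 0.094 19 0 [[0.53, 0.2, -0.91, 0.75, -0.21, 0.4]]
L 0.094 19 1 [[0.53, 0.2, -0.91, 0.75, -0.21, -2.75]]
R 0 30 0 []
R 0 30 1 []
R 0 25 0 []
R 0 25 1 []
R 0 22 0 [[0.2, 0.34, -0.56, 0.17, -0.29, 1.29]]
R 0 22 1 [[0.2, 0.34, -0.56, 0.17, -0.29, -1.85]]
R 0 19 0 [[0.2, 0.36, -0.5, 0.11, -0.39, 1.35]]
R 0 19 1 [[0.2, 0.36, -0.5, 0.11, -0.39, -1.79]]
R 0.094 30 0 []
R 0.094 30 1 []
R 0.094 25 0 []
R 0.094 25 1 []
R 0.094 22 0 []
R 0.094 22 1 []
R 0.094 19 0 [[0.22, 0.22, -0.73, 0.17, -0.29, 1.26]]
R 0.094 19 1 [[0.22, 0.22, -0.73, 0.17, -0.29, -1.88]]
```

Run:
```python
from h import *
L=np.array([.5995,.1166,.087])-.005*UX
T=tool(np.radians(15));print([q.round(2) for q in iks(L,T,15,back=.08)])
delta(L,T,.08)
```

```text
[array([ 0.53,  0.24, -0.44,  0.19, -0.66,  0.97])]
shift cm [ 2.    0.25 -1.07] rot [-0.018  0.26   0.001] tcp [0.5788 0.1151 0.1459]
```

```bash
python3 -m pendant '[[5,[0.5,0.2,1],[-0.006,0.09,0]],[5,[1,0.2,1],[-0.012,0.18,0]],[5,[2,0.25,0],[-0.018,0.26,0.001]],[5,[2,0.25,-1.07],[-0.018,0.26,0.001]],[5,[2,0.25,-1.07],[-0.018,0.26,0.001]],[5,[2,0.25,-1.07],[-0.018,0.26,0.001]]]'
python3 - <<'E'
from h import *
where()
L=np.array([.5995,.1166,.087])-.005*UX
delta(L,tool(np.radians(15)))
s=bot.sense();im=snapshot('wrist');cv2.imwrite('pics/w2.png',im)
hsv=cv2.cvtColor(im,cv2.COLOR_BGR2HSV)
m=((hsv[...,0]<8)|(hsv[...,0]>172))&(hsv[...,1]>150)&(hsv[...,2]>70)
n,l,st,c=cv2.connectedComponentsWithStats(m.astype('uint8'))
ci=camera_info("wrist");Tc=np.array(ci["tool_from_camera"]);R=Ro.from_quat(s["ee_rot"]).as_matrix();p=np.array(s["eef_pos"])
for i in range(1,n):
    if st[i,4]>60:
        def pt(u,v,z):
            d=R@Tc[:3,:3]@[(u-ci["cx"])/ci["fx"],(v-ci["cy"])/ci["fy"],1];o=p+R@Tc[:3,3];return (o+d*(z-o[2])/d[2]).round(4)
        x,y,w,h=st[i,:4];print(st[i],"top-far edge",pt(x+w/2,y,.1),pt(x,y,.1),pt(x+w,y,.1))
E
```

```text
time_s: 2.45
eef_pos: [0.578, 0.116, 0.1463]
ee_rot: [0.991, 0.037, 0.131, -0.004]
ft_force: [0.3, 0.2, 0.0]
opening: 0.05
t 2.45 grasp [0.5731 0.1156 0.1646] unit [-0.0589  0.0861  0.1646] tz [ 0.259  0.018 -0.966] ty [ 0.074 -0.997  0.001] F [0.3 0.2 0. ] open 0.05 q [ 0.54  0.24 -0.45  0.19 -0.66  0.97]
shift cm [ 2.14  0.06 -7.76] rot [ 0.001  0.001 -0.002] tcp [0.5994 0.1166 0.0686]
[310 184  26  33 836] top-far edge [0.6106 0.1169 0.1   ] [0.6099 0.1269 0.1   ] [0.6114 0.1068 0.1   ]
[ 509  185   47   33 1499] top-far edge [ 0.6218 -0.0452  0.1   ] [ 0.6204 -0.027   0.1   ] [ 0.6231 -0.0633  0.1   ]
```

View pics/w2.png

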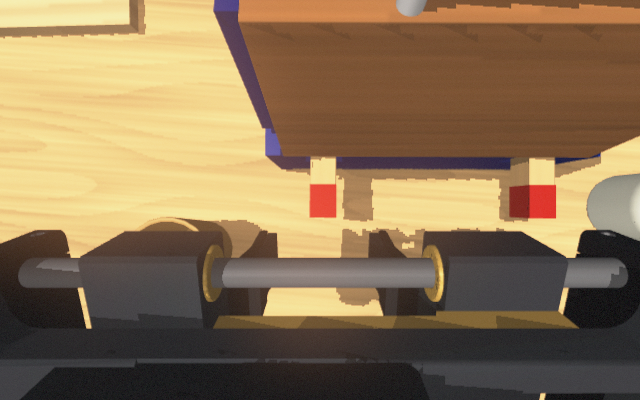

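The wrist view shows the left red end centred at column 323. That gives y=0.117, which matches the top view. I'll descend and close.

```bash
python3 -m pendant '[[5,[0.5,0,-2],[0,0,0]],[5,[1.1,0,-4],[0,0,0]],[5,[1.6,0,-6],[0,0,0]],[5,[2.1,0,-7.7],[0,0,0]],[5,[2.1,0,-7.7],[0,0,0]],[1.5,[2.1,0,-7.7],[0,0,0]],[1.5,[2.1,0,-7.7],[0,0,0]],[1.5,[2.1,0,-7.7],[0,0,0]]]' 25; python3 -m pendant '[[1.5,[0,0,0],[0,0,0]],[1.5,[0,0,0],[0,0,0]]]'; python3 -c "
from h import *
where()"
```

```text
time_s: 3.5
eef_pos: [0.5989, 0.1155, 0.0701]
ee_rot: [0.991, 0.036, 0.132, -0.005]
ft_force: [0.7, -0.1, -0.2]
opening: 0.0279
time_s: 3.75
eef_pos: [0.5994, 0.1174, 0.0702]
ee_rot: [0.99, 0.037, 0.133, -0.006]
ft_force: [-2.1, 6.8, -2.6]
opening: 0.0193
t 3.75 grasp [0.5944 0.117  0.0885] unit [-0.0375  0.0859  0.0885] tz [ 0.262  0.021 -0.965] ty [ 0.075 -0.997 -0.002] F [-2.1  6.8 -2.6] open 0.0193 q [ 0.51  0.36 -0.51  0.25 -0.47  0.93]
```

```bash
python3 -m pendant '[[1,[-1.2,-0.09,0],[0,0,0]],[1,[-2.4,-0.17,0],[0,0,0]],[1,[-3.6,-0.26,0],[0,0,0]],[1,[-4.8,-0.35,0],[0,0,0]],[1,[-6,-0.43,0],[0,0,0]],[1,[-7.2,-0.52,0],[0,0,0]],[1,[-8,-0.58,0],[0,0,0]],[1,[-8.4,-0.61,0],[0,0,0]]]' 40; python3 -c "
from h import *
where()"
```

```text
time_s: 4.75
eef_pos: [0.5149, 0.1116, 0.0702]
ee_rot: [0.99, 0.037, 0.133, -0.006]
ft_force: [1.6, 4.3, -5.9]
opening: 0.0187
t 4.75 grasp [0.5099 0.1111 0.0885] unit [-0.1222  0.0862  0.0885] tz [ 0.262  0.022 -0.965] ty [ 0.076 -0.997 -0.002] F [ 1.6  4.3 -5.9] open 0.0187 q [ 0.59  0.24 -0.74  0.35 -0.38  0.75]
```

```bash
python3 -m pendant '[[1,[-0.4,-0.03,0],[0,0,0]],[1,[-0.8,-0.06,0],[0,0,0]],[1,[-0.8,-0.06,0],[0,0,0]]]'; python3 -m pendant '[[1,[-0.3,-0.02,0],[0,0,0]],[1,[-0.6,-0.04,0],[0,0,0]],[1,[-0.6,-0.04,0],[0,0,0]]]';  python3 -c "
from h import *
where()"
```

```text
time_s: 5.12
eef_pos: [0.5065, 0.1109, 0.0701]
ee_rot: [0.99, 0.037, 0.132, -0.006]
ft_force: [-1.6, 5.9, -2.6]
opening: 0.0185
time_s: 5.5
eef_pos: [0.5045, 0.1112, 0.0705]
ee_rot: [0.99, 0.037, 0.135, -0.007]
ft_force: [27.9, -6.1, -24.1]
opening: 0.0184
t 5.5 grasp [0.4994 0.1107 0.0888] unit [-0.1327  0.0865  0.0888] tz [ 0.266  0.023 -0.964] ty [ 0.076 -0.997 -0.003] F [ 27.9  -6.1 -24.1] open 0.0184 q [ 0.6   0.22 -0.77  0.37 -0.36  0.71]
```

```bash
python3 -m pendant '[[5,[0,0,0],[0,0,0]],[5,[0,0,0],[0,0,0]],[5,[0,0,0],[0,0,0]],[5,[-0.5,0,2],[0,0,0]],[5,[-1,0,4],[0,0,0]],[5,[-1,0,6],[0,0,0]],[5,[0,0,8],[0,0,0]],[5,[2,-3,8],[0,0,0]]]'
python3 - <<'E'
from h import *
where()
cv2.imwrite('pics/t3.png',cv2.resize(snapshot('top')[70:270,180:460],None,fx=2.8,fy=2.8))
Rr=np.array([.6118,-.0526,.087])-.005*UX
delta(Rr,tool(np.radians(15)),.08)
delta(Rr,tool(np.radians(15)),.0)
E
```

```text
time_s: 6.5
eef_pos: [0.5255, 0.0827, 0.1532]
ee_rot: [0.99, 0.039, 0.137, -0.008]
ft_force: [0.3, 0.3, 0.0]
opening: 0.0497
t 6.5 grasp [0.5203 0.0822 0.1715] unit [-0.1139  0.0565  0.1715] tz [ 0.27   0.026 -0.962] ty [ 0.08  -0.997 -0.005] F [0.3 0.3 0. ] open 0.0497 q [ 0.53  0.13 -0.57  0.19 -0.63  0.98]
shift cm [  6.49 -13.39  -0.61] rot [-0.005  0.01  -0.004] tcp [ 0.5911 -0.0541  0.1459]
shift cm [  8.55 -13.24  -8.33] rot [-0.005  0.01  -0.004] tcp [ 0.6117 -0.0526  0.0686]
```

View pics/t3.png

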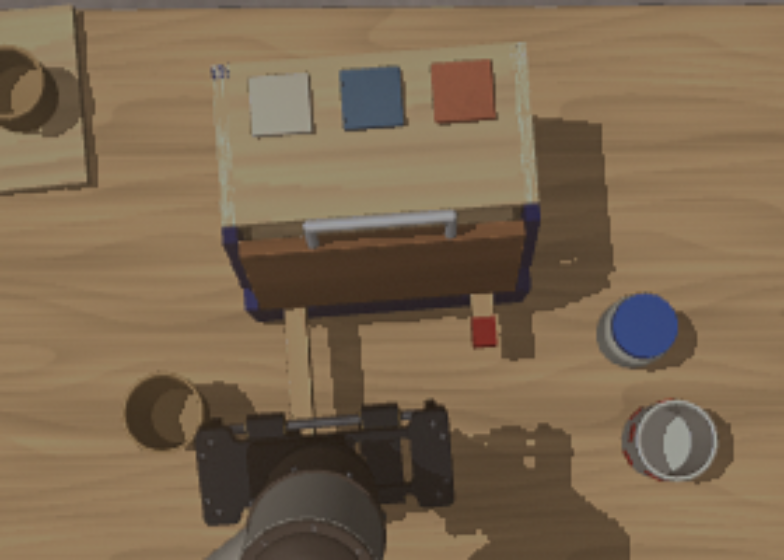

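The left support is out; its bar is visible at (298,370) and the gripper hides its end. The right red end is at (484,332). I'll move over to it now.

```bash
python3 -m pendant '[[5,[0,-4,0],[0,0,0]],[5,[1,-8,0],[0,0,0]],[5,[4,-12,0],[0,0,0]],[5,[6.5,-13.4,-0.6],[-0.005,0.01,-0.004]],[5,[6.5,-13.4,-0.6],[-0.005,0.01,-0.004]],[5,[6.5,-13.4,-0.6],[-0.005,0.01,-0.004]]]'
python3 - <<'E'
from h import *
where()
Rr=np.array([.6118,-.0526,.087])-.005*UX
delta(Rr,tool(np.radians(15)),.0)
s=bot.sense();im=snapshot('wrist');cv2.imwrite('pics/w3.png',im)
hsv=cv2.cvtColor(im,cv2.COLOR_BGR2HSV)
m=((hsv[...,0]<8)|(hsv[...,0]>172))&(hsv[...,1]>150)&(hsv[...,2]>70)
n,l,st,c=cv2.connectedComponentsWithStats(m.astype('uint8'))
ci=camera_info("wrist");Tc=np.array(ci["tool_from_camera"]);R=Ro.from_quat(s["ee_rot"]).as_matrix();p=np.array(s["eef_pos"])
def pt(u,v,z):
    d=R@Tc[:3,:3]@[(u-ci["cx"])/ci["fx"],(v-ci["cy"])/ci["fy"],1];o=p+R@Tc[:3,3];return (o+d*(z-o[2])/d[2]).round(4)
for i in range(1,n):
    if st[i,4]>60:
        x,y,w,h=st[i,:4];print(st[i],pt(x+w/2,y,.1),pt(x,y,.1),pt(x+w,y,.1))
E
```

```text
time_s: 7.3
eef_pos: [0.5902, -0.0541, 0.1457]
ee_rot: [0.991, 0.035, 0.13, -0.005]
ft_force: [-1.3, -0.5, -0.4]
opening: 0.0497
t 7.3 grasp [ 0.5853 -0.0544  0.164 ] unit [-0.059  -0.0844  0.164 ] tz [ 0.257  0.018 -0.966] ty [ 0.071 -0.997 -0.   ] F [-1.3 -0.5 -0.4] open 0.0497 q [ 0.2   0.24 -0.39  0.05 -0.68  1.41]
shift cm [ 2.16  0.15 -7.7 ] rot [ 0.    -0.001  0.   ] tcp [ 0.6117 -0.0526  0.0686]
[309 184  27  33 861] [ 0.6226 -0.0528  0.1   ] [ 0.6218 -0.0424  0.1   ] [ 0.6233 -0.0632  0.1   ]
```

View pics/w3.png

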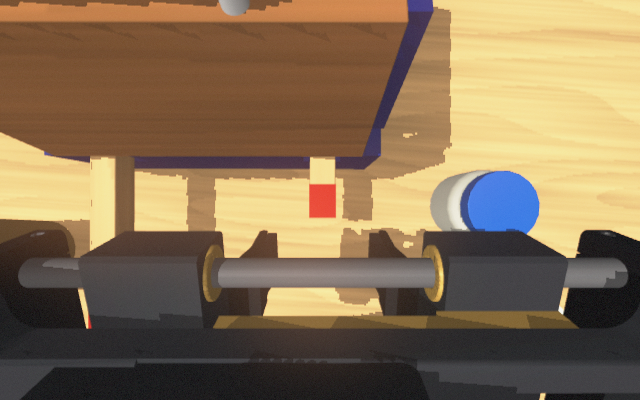

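The right red end is centred at column 322, y=-0.053. The jar at (500,205) is clear. I'll do the same grasp and pull here.

```bash
python3 -m pendant '[[5,[0.5,0,-2],[0,0,0]],[5,[1.1,0.1,-4],[0,0,0]],[5,[1.6,0.15,-6],[0,0,0]],[5,[2.15,0.15,-7.6],[0,0,0]],[5,[2.15,0.15,-7.6],[0,0,0]],[1.5,[2.15,0.15,-7.6],[0,0,0]],[1.5,[2.15,0.15,-7.6],[0,0,0]],[1.5,[2.15,0.15,-7.6],[0,0,0]]]' 25; python3 -m pendant '[[1,[0,0,0],[0,0,0]],[1,[0,0,0],[0,0,0]]]' 40; python3 -c "
from h import *
where()"
```

```text
time_s: 8.35
eef_pos: [0.6119, -0.0523, 0.0707]
ee_rot: [0.991, 0.036, 0.131, -0.005]
ft_force: [-0.1, -2.1, 0.8]
opening: 0.0278
time_s: 8.6
eef_pos: [0.6119, -0.0521, 0.0709]
ee_rot: [0.991, 0.036, 0.131, -0.005]
ft_force: [-0.6, 2.1, 0.2]
opening: 0.0187
t 8.6 grasp [ 0.607  -0.0525  0.0892] unit [-0.0371 -0.084   0.0892] tz [ 0.259  0.019 -0.966] ty [ 0.072 -0.997 -0.   ] F [-0.6  2.1  0.2] open 0.0187 q [ 0.2   0.37 -0.43  0.06 -0.51  1.4 ]
```

```bash
python3 -m pendant '[[1,[-1.2,-0.09,0],[0,0,0]],[1,[-2.4,-0.17,0],[0,0,0]],[1,[-3.6,-0.26,0],[0,0,0]],[1,[-4.8,-0.35,0],[0,0,0]],[1,[-6,-0.43,0],[0,0,0]],[1,[-7.2,-0.52,0],[0,0,0]],[1,[-8.3,-0.6,0],[0,0,0]],[1,[-9,-0.65,0],[0,0,0]]]' 40; python3 -m pendant '[[1,[-0.4,-0.03,0],[0,0,0]],[1,[-0.8,-0.06,0],[0,0,0]],[1,[-0.8,-0.06,0],[0,0,0]]]';  python3 -c "
from h import *
where()"
```

```text
time_s: 9.6
eef_pos: [0.5212, -0.0585, 0.0709]
ee_rot: [0.991, 0.036, 0.131, -0.005]
ft_force: [1.3, 3.2, -3.5]
opening: 0.0188
time_s: 9.98
eef_pos: [0.5179, -0.0586, 0.0712]
ee_rot: [0.99, 0.036, 0.135, -0.005]
ft_force: [18.9, -2.0, -19.7]
opening: 0.0185
t 9.975 grasp [ 0.5128 -0.059   0.0895] unit [-0.1316 -0.0837  0.0895] tz [ 0.267  0.021 -0.963] ty [ 0.074 -0.997 -0.001] F [ 18.9  -2.  -19.7] open 0.0185 q [ 0.22  0.23 -0.67  0.1  -0.41  1.34]
```

```bash
sed -i 's/ORG=np.array(\[.638/ORG=np.array([.6357/' h.py
cat >> h.py <<'E'
def bar(phi):
    th=phi-.209;return ORG+UX*(-.175*np.sin(th)+.007*np.cos(th))+UZ*(.1+.175*np.cos(th)+.007*np.sin(th))
E
python3 - <<'E'
from h import *
for ph in(0,.6,1.2,1.78):
    b=bar(ph);print(ph,b.round(4),[q.round(2).tolist() for q in iks(b,tool(0,"x"),15)])
E
python3 -m pendant '[[5,[0,0,0],[0,0,0]],[5,[0,0,0],[0,0,0]],[5,[0,0,0],[0,0,0]],[5,[-0.5,0,2],[0,0,0]],[5,[-1,0,4],[0,0,0]],[5,[-1.5,0,7],[0,0,0]],[5,[-1.5,0,11],[0,0,0]],[5,[-1.5,3,16],[0,0,0]]]'
python3 - <<'E'
from h import *
where()
cv2.imwrite('pics/t4.png',cv2.resize(snapshot('top')[70:270,180:460],None,fx=2.8,fy=2.8))
delta(bar(0),tool(0,"x"),.08)
E
```

```text
0 [0.6787 0.0371 0.2697] [[0.29, 0.45, 0.25, 0.0, -1.37, -0.22]]
0.6 [0.5756 0.0297 0.2645] [[0.33, 0.27, -0.03, 0.0, -1.27, -0.26]]
1.2 [0.4935 0.0237 0.2017] [[0.38, 0.17, -0.33, 0.0, -1.07, -0.31]]
1.78 [0.4612 0.0214 0.107 ] [[0.4, 0.23, -0.53, -0.0, -0.81, -0.33]]
time_s: 10.98
eef_pos: [0.5015, -0.0296, 0.2319]
ee_rot: [0.99, 0.035, 0.134, -0.005]
ft_force: [1.2, 0.4, 0.3]
opening: 0.05
t 10.975 grasp [ 0.4965 -0.03    0.2502] unit [-0.1435 -0.0538  0.2502] tz [ 0.265  0.019 -0.964] ty [ 0.07  -0.998 -0.001] F [1.2 0.4 0.3] open 0.05 q [ 0.31 -0.   -0.46  0.08 -0.86  1.29]
shift cm [17.21  6.38  8.96] rot [ 0.207  0.241 -1.562] tcp [0.6787 0.0371 0.3307]
```

View pics/t4.png

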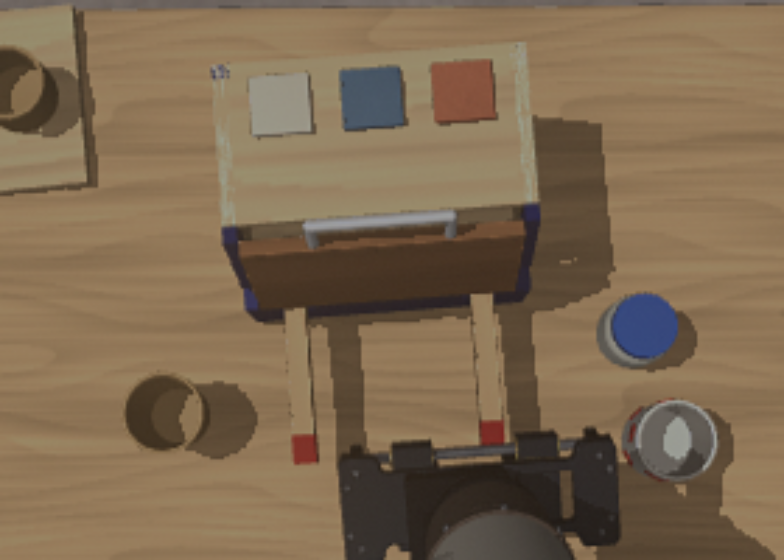

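Both supports are fully out, with red ends at (305,448) and (492,432). Next I rise and turn to pinch the bar.

```bash
python3 -m pendant '[[4,[0,1,3],[0.02,0.025,-0.16]],[4,[0,2,6],[0.04,0.05,-0.32]],[4,[0,4,9],[0.06,0.075,-0.48]],[4,[1,6,11],[0.08,0.1,-0.64]],[4,[3,6.4,11],[0.1,0.125,-0.8]],[4,[6,6.4,11],[0.124,0.15,-0.96]],[4,[9,6.4,11],[0.145,0.175,-1.12]],[4,[12,6.4,11],[0.165,0.195,-1.27]]]'
python3 - <<'E'
from h import *
where()
delta(bar(0),tool(0,"x"),.08)
E
```

```text
time_s: 12.02
eef_pos: [0.6271, 0.0373, 0.3511]
ee_rot: [0.822, -0.569, 0.029, 0.0]
ft_force: [0.0, -0.1, 0.3]
opening: 0.0402
t 12.025 grasp [0.6262 0.0379 0.3701] unit [-0.0092  0.0046  0.3701] tz [ 0.048 -0.034 -0.998] ty [-0.935 -0.353 -0.033] F [ 0.  -0.1  0.3] open 0.0402 q [ 0.34  0.31  0.25  0.05 -1.48  0.01]
shift cm [ 5.16 -0.01 -2.04] rot [ 0.041  0.043 -0.288] tcp [0.6787 0.0371 0.3307]
```

```bash
python3 -m pendant '[[4,[2.5,0,0],[0.02,0.02,-0.14]],[4,[5.1,0,0],[0.04,0.043,-0.288]],[4,[5.1,0,-2],[0.04,0.043,-0.288]],[4,[5.1,0,-2],[0.04,0.043,-0.288]],[4,[5.1,0,-2],[0.04,0.043,-0.288]]]'
python3 - <<'E'
from h import *
where()
s=bot.sense();cv2.imwrite('pics/w5.png',snapshot('wrist'));cv2.imwrite('pics/s5.png',snapshot('scene'))
delta(bar(0),tool(0,"x"),.0)
E
```

```text
time_s: 12.65
eef_pos: [0.6779, 0.037, 0.3322]
ee_rot: [0.732, -0.681, 0.001, 0.0]
ft_force: [0.5, -0.0, 0.0]
opening: 0.0401
t 12.65 grasp [0.6779 0.0371 0.3512] unit [0.0423 0.     0.3512] tz [ 0.    -0.001 -1.   ] ty [-0.997 -0.072 -0.   ] F [ 0.5 -0.   0. ] open 0.0401 q [ 0.29  0.43  0.41  0.   -1.55 -0.22]
shift cm [ 0.07 -0.01 -8.2 ] rot [ 0.001  0.002 -0.   ] tcp [0.6787 0.0371 0.2507]
```

View pics/w5.png

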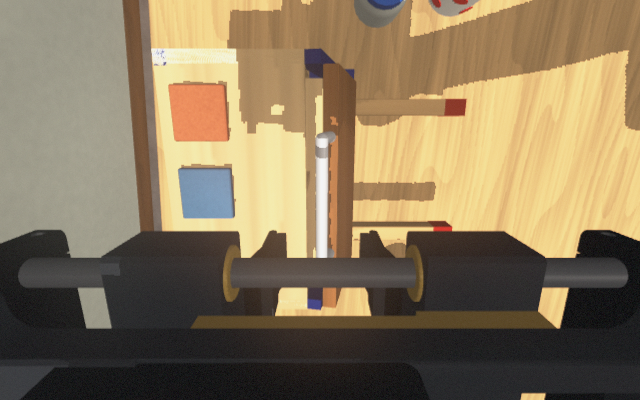

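View pics/s5.png

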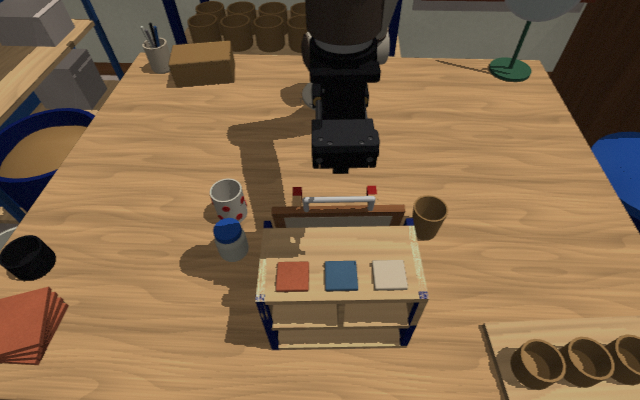

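The bar is centred at column 322 in the wrist view. I'll descend and pinch it.

```bash
python3 -m pendant '[[4,[0,0,-3],[0,0,0]],[4,[0,0,-6],[0,0,0]],[4,[0.05,0,-8],[0,0,0]],[4,[0.05,0,-8],[0,0,0]],[0.5,[0.05,0,-8],[0,0,0]],[0.5,[0.05,0,-8],[0,0,0]],[0.5,[0.05,0,-8],[0,0,0]],[0.5,[0.05,0,-8],[0,0,0]]]' 18; python3 -c "
from h import *
where()
for ph in(0,.21,.3,.45,.6,.75,.9,1.05,1.2,1.35,1.5,1.65,1.78): print(ph,((bar(ph)-bar(0))*100).round(2))
cv2.imwrite('pics/w6.png',snapshot('wrist'))"
```

```text
time_s: 13.75
eef_pos: [0.6786, 0.0373, 0.2531]
ee_rot: [0.732, -0.681, 0.001, -0.001]
ft_force: [0.2, -0.4, -0.2]
opening: 0.0091
t 13.75 grasp [0.6786 0.0373 0.2721] unit [4.300e-02 2.000e-04 2.721e-01] tz [ 0.002 -0.    -1.   ] ty [-0.997 -0.072 -0.002] F [ 0.2 -0.4 -0.2] open 0.0091 q [ 0.29  0.45  0.25  0.   -1.37 -0.22]
0 [0. 0. 0.]
0.21 [-3.62 -0.26  0.53]
0.3 [-5.2  -0.37  0.52]
0.45 [-7.79 -0.56  0.19]
0.6 [-10.31  -0.74  -0.53]
0.75 [-12.7   -0.92  -1.61]
0.9 [-14.89  -1.07  -3.04]
1.05 [-16.85  -1.22  -4.78]
1.2 [-18.52  -1.34  -6.8 ]
1.35 [-19.88  -1.43  -9.05]
1.5 [-20.89  -1.51 -11.47]
1.65 [-21.52  -1.55 -14.01]
1.78 [-21.76  -1.57 -16.28]
```

View pics/w6.png

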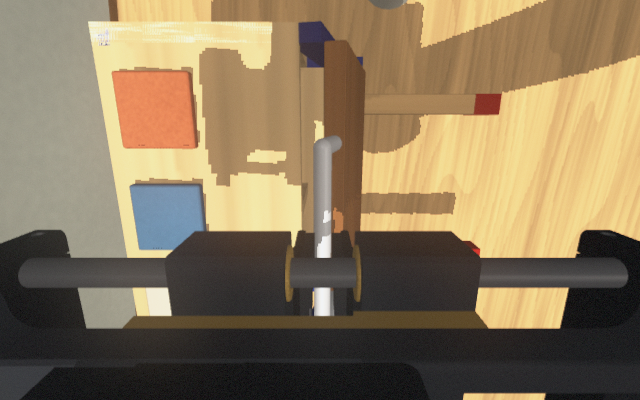

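The bar is held: opening 9.1 mm, fingers on both sides of it at column 322. I'll swing it along the arc.

```bash
python3 -m pendant '[[0.5,[-0.9,-0.06,0.17],[0,0,0]],[0.5,[-1.8,-0.13,0.32],[0,0,0]],[0.5,[-2.7,-0.19,0.44],[0,0,0]],[0.5,[-3.6,-0.26,0.53],[0,0,0]],[0.5,[-4.4,-0.31,0.53],[0,0,0]],[0.5,[-5.2,-0.37,0.52],[0,0,0]]]'; python3 -c "
from h import *
where();delta(bar(.3)+[0,0,.0024],tool(0,'x'))"
```

```text
time_s: 14.55
eef_pos: [0.626, 0.0335, 0.2582]
ee_rot: [0.732, -0.681, 0.001, -0.001]
ft_force: [0.8, 0.3, 0.4]
opening: 0.0049
t 14.55 grasp [0.6259 0.0336 0.2772] unit [-0.0098  0.0003  0.2772] tz [ 0.002 -0.    -1.   ] ty [-0.997 -0.072 -0.002] F [0.8 0.3 0.4] open 0.0049 q [ 0.31  0.35  0.11  0.   -1.33 -0.24]
shift cm [ 0.08 -0.02  0.01] rot [ 0.     0.002 -0.   ] tcp [0.6268 0.0334 0.2583]
```

```bash
python3 -c "
from h import *
im=snapshot('wrist');sc=snapshot('scene')
cv2.imwrite('pics/w7.png',im);cv2.imwrite('pics/s7.png',cv2.resize(sc[100:300,200:460],None,fx=3,fy=3))"
```

```text
(no output)
```

View pics/w7.png

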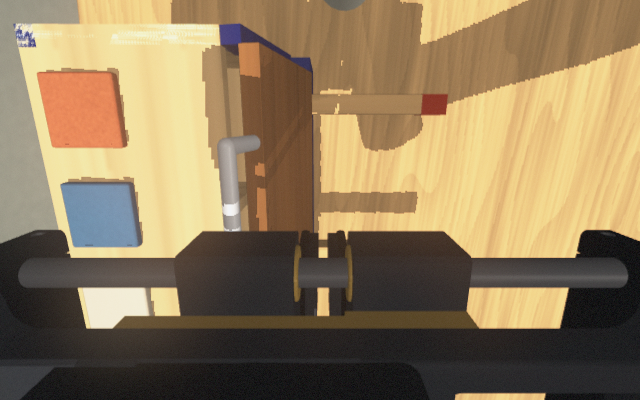

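View pics/s7.png

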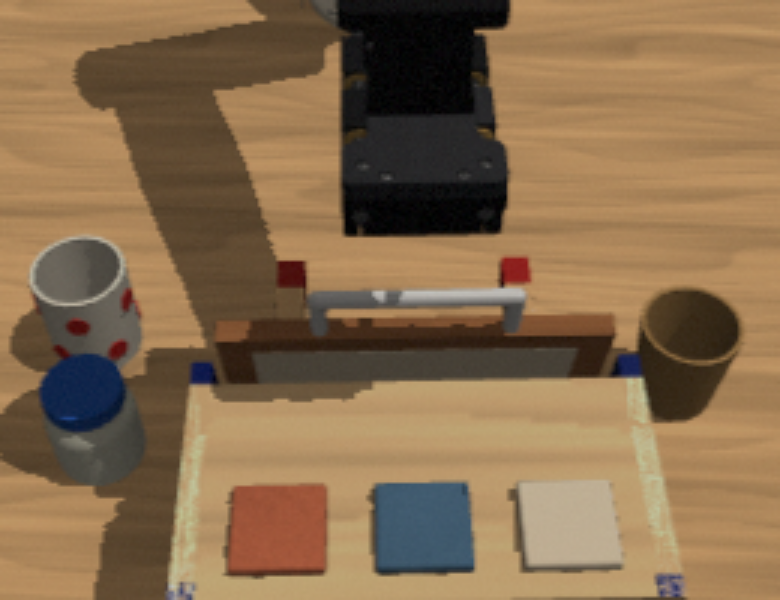

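The opening of 4.9 mm means the bar was not kept. The scene view still shows the flap closed with the bar at (415,297). I'll lift, go back over the bar and grip again, this time letting the grip settle and checking it before I move.

```bash
python3 -m pendant '[[0.5,[0,0,3],[0,0,0]],[4,[0,0,6],[0,0,0]],[4,[2.6,0.2,6],[0,0,0]],[4,[5.2,0.4,6],[0,0,0]],[4,[5.2,0.4,6],[0,0,0]],[4,[5.2,0.4,3],[0,0,0]],[4,[5.2,0.4,1.5],[0,0,0]],[4,[5.2,0.4,1.5],[0,0,0]]]' 18; python3 -c "
from h import *
where();delta(bar(0),tool(0,'x'))
s=bot.sense();im=snapshot('wrist');top=snapshot('top')
cv2.imwrite('pics/w8.png',im);cv2.imwrite('pics/s8.png',cv2.resize(snapshot('scene')[130:260,240:440],None,fx=4,fy=4,interpolation=cv2.INTER_CUBIC))"
```

```text
time_s: 15.65
eef_pos: [0.6769, 0.0373, 0.2723]
ee_rot: [0.732, -0.681, 0.0, 0.001]
ft_force: [0.7, -0.4, -0.5]
opening: 0.0397
t 15.65 grasp [0.677  0.0373 0.2913] unit [0.0414 0.0003 0.2913] tz [-0.001 -0.001 -1.   ] ty [-0.997 -0.072  0.001] F [ 0.7 -0.4 -0.5] open 0.0397 q [ 0.29  0.44  0.29  0.   -1.41 -0.22]
shift cm [ 0.18 -0.02 -2.16] rot [ 0.001 -0.001 -0.   ] tcp [0.6787 0.0371 0.2507]
```

View pics/w8.png

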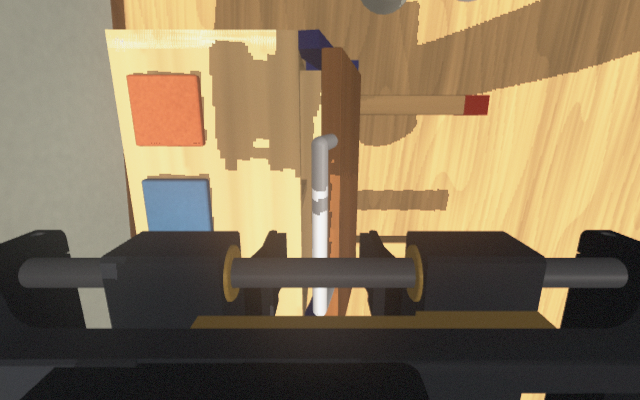

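View pics/s8.png

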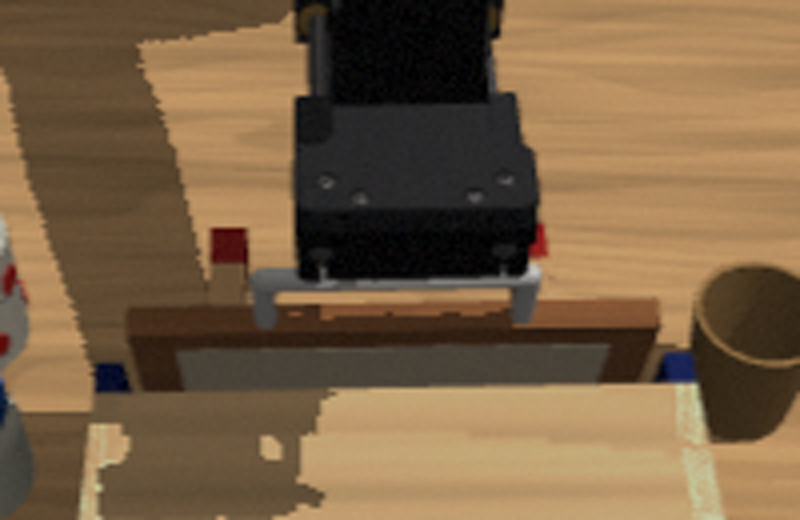

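The scene view shows the gripper body over the bar, which is at about (395,278), with the fingers hidden. I'll go a little deeper and close over more rows.

```bash
python3 -m pendant '[[4,[0.2,0,-1.2],[0,0,0]],[4,[0.2,0,-2.4],[0,0,0]],[4,[0.2,0,-2.4],[0,0,0]],[1.5,[0.2,0,-2.4],[0,0,0]],[1.5,[0.2,0,-2.4],[0,0,0]],[1.5,[0.2,0,-2.4],[0,0,0]],[1.5,[0.2,0,-2.4],[0,0,0]]]' 18; python3 -m pendant '[[0.3,[0,0,0],[0,0,0]],[0.3,[0,0,0],[0,0,0]]]'; python3 -m pendant '[[0.3,[0,0,0],[0,0,0]],[0.3,[0,0,0],[0,0,0]]]'; python3 -c "
from h import *
where()"
```

```text
time_s: 16.68
eef_pos: [0.6803, 0.0375, 0.2512]
ee_rot: [0.732, -0.681, 0.002, -0.002]
ft_force: [-0.5, -0.5, 1.8]
opening: 0.016
time_s: 16.92
eef_pos: [0.6804, 0.0375, 0.2513]
ee_rot: [0.732, -0.681, 0.002, -0.002]
ft_force: [0.3, 0.5, -0.1]
opening: 0.0053
time_s: 17.18
eef_pos: [0.6804, 0.0375, 0.2513]
ee_rot: [0.732, -0.681, 0.002, -0.002]
ft_force: [-0.3, 0.5, -0.3]
opening: 0.003
t 17.175 grasp [0.6803 0.0375 0.2703] unit [0.0447 0.0003 0.2703] tz [ 0.005 -0.    -1.   ] ty [-0.997 -0.072 -0.005] F [-0.3  0.5 -0.3] open 0.003 q [ 0.29  0.45  0.25  0.   -1.36 -0.22]
```

```bash
python3 -c "
from h import *
cv2.imwrite('pics/w9.png',snapshot('wrist'));cv2.imwrite('pics/s9.png',cv2.resize(snapshot('scene')[130:260,240:440],None,fx=4,fy=4,interpolation=cv2.INTER_CUBIC));cv2.imwrite('pics/t9.png',cv2.resize(snapshot('top')[70:270,180:460],None,fx=2.8,fy=2.8))"
```

```text
(no output)
```

View pics/w9.png

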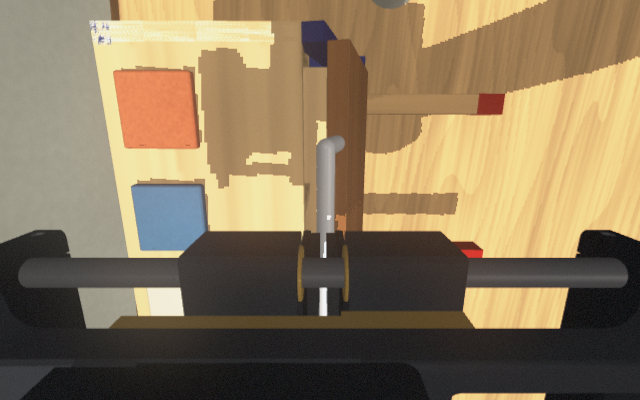

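View pics/s9.png

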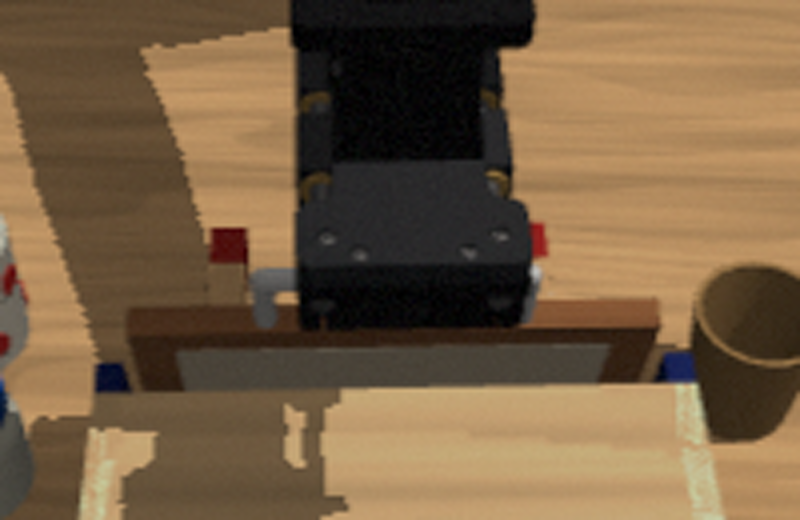

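View pics/t9.png

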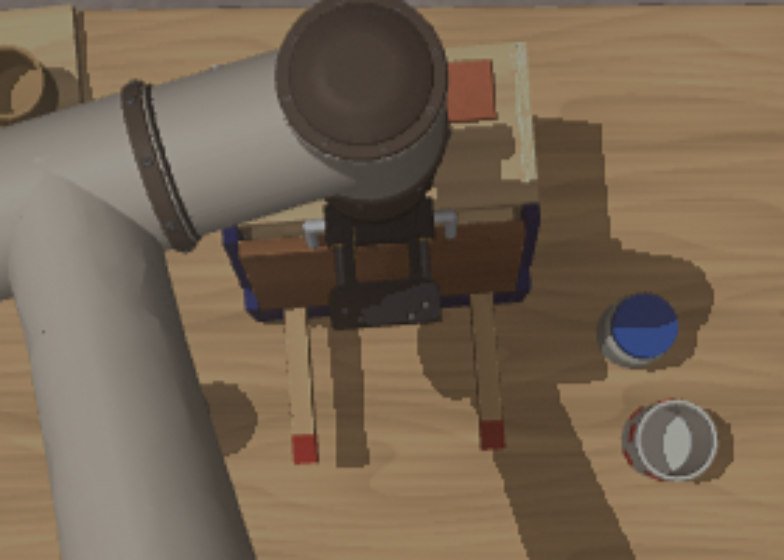

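```bash
python3 -c "
import cv2,numpy as np
for n in('w8','w9'):
    a=cv2.imread(f'pics/{n}.png')[120:330,240:410]
    a=np.clip((a/255.)**.5*255,0,255).astype('uint8')
    cv2.imwrite(f'pics/{n}z.png',cv2.resize(a,None,fx=2.8,fy=2.8,interpolation=cv2.INTER_CUBIC))
a=np.hstack([cv2.imread(f'pics/{n}z.png')[:, :390] for n in('w8','w9')]);cv2.imwrite('pics/zz.png',a)"
```

```text
(no output)
```

View pics/zz.png

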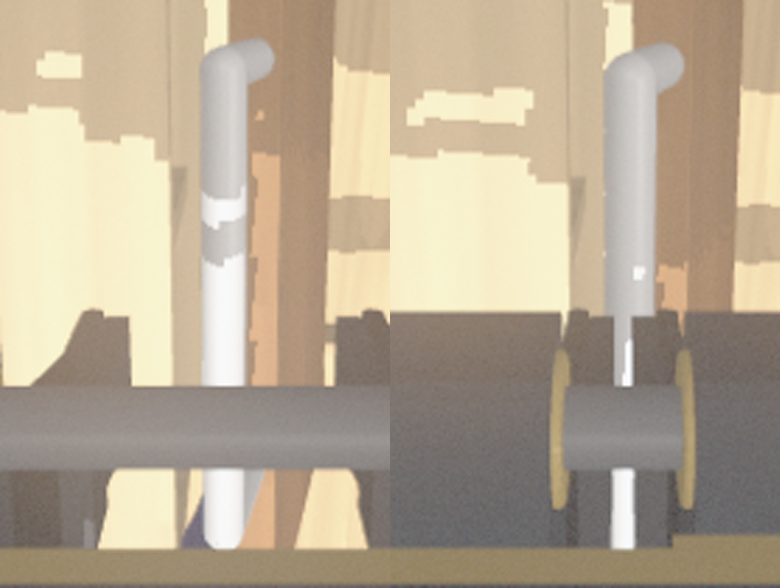

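The zoomed view shows the fingers ending above the bar: they occlude it from row 233 down. So the fingers reach less deep than the numbers suggest. Opened, they straddle the flap, so I can go lower. I'll open, descend and close again.

```bash
python3 -m pendant '[[4.5,[0,0,1],[0,0,0]],[4.5,[0,0,2],[0,0,0]],[4.5,[-0.1,0,2],[0,0,0]],[4.5,[-0.1,0,2],[0,0,0]],[4.5,[-0.1,0,2],[0,0,0]],[4.5,[-0.1,0,2],[0,0,0]]]'; python3 -m pendant '[[4.5,[-0.1,0,-1.2],[0,0,0]],[4.5,[-0.1,0,-2.5],[0,0,0]],[4.5,[-0.1,0,-3.5],[0,0,0]],[4.5,[-0.1,0,-3.8],[0,0,0]],[4.5,[-0.1,0,-3.8],[0,0,0]]]'; python3 -c "
from h import *
where();im=snapshot('wrist');cv2.imwrite('pics/w10.png',im)"
```

```text
time_s: 18.08
eef_pos: [0.6793, 0.0375, 0.2709]
ee_rot: [0.732, -0.681, 0.002, -0.001]
ft_force: [-0.3, 0.4, -0.1]
opening: 0.0441
time_s: 18.7
eef_pos: [0.6783, 0.0374, 0.2327]
ee_rot: [0.732, -0.681, 0.002, -0.001]
ft_force: [0.2, -1.0, 1.0]
opening: 0.0455
t 18.7 grasp [0.6782 0.0374 0.2517] unit [0.0427 0.0003 0.2517] tz [ 0.004 -0.001 -1.   ] ty [-0.997 -0.072 -0.004] F [ 0.2 -1.   1. ] open 0.0455 q [ 0.29  0.46  0.21  0.   -1.32 -0.22]
```

View pics/w10.png

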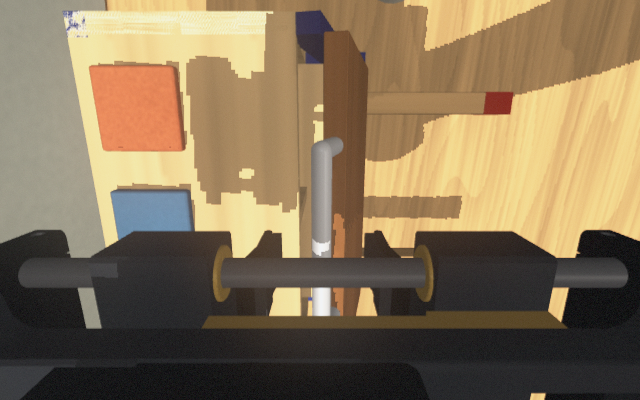

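```bash
python3 -m pendant '[[0.5,[0,0,0],[0,0,0]],[0.5,[0,0,0],[0,0,0]],[0.5,[0,0,0],[0,0,0]],[0.5,[0,0,0],[0,0,0]],[0.5,[0,0,0],[0,0,0]],[0.5,[0,0,0],[0,0,0]],[0.5,[0,0,0],[0,0,0]]]' 15;  python3 -c "
from h import *
where();im=snapshot('wrist')
a=np.clip((im[120:330,190:460]/255.)**.5*255,0,255).astype('uint8')
cv2.imwrite('pics/w11.png',cv2.resize(a,None,fx=2.8,fy=2.8))"
```

```text
time_s: 19.62
eef_pos: [0.6786, 0.0374, 0.2333]
ee_rot: [0.732, -0.681, 0.002, -0.002]
ft_force: [0.8, -0.2, 0.2]
opening: 0.009
t 19.625 grasp [0.6785 0.0374 0.2523] unit [0.043  0.0003 0.2523] tz [ 0.005 -0.    -1.   ] ty [-0.997 -0.072 -0.005] F [ 0.8 -0.2  0.2] open 0.009 q [ 0.29  0.46  0.21  0.   -1.32 -0.22]
```

View pics/w11.png

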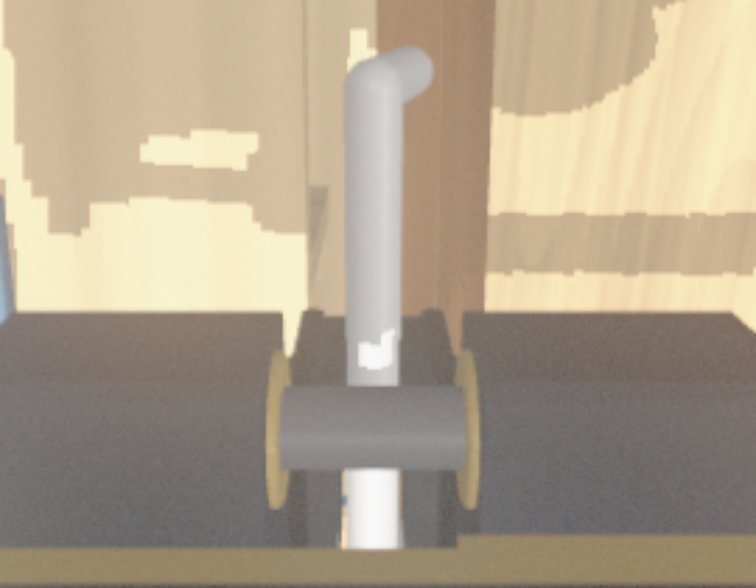

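```bash
python3 -m pendant '[[0.3,[0,0,0],[0,0,0]],[0.3,[0,0,0],[0,0,0]]]' 20;  python3 -m pendant '[[0.3,[-0.9,-0.06,0.17],[0,0,0]],[0.3,[-1.8,-0.13,0.32],[0,0,0]],[0.3,[-1.8,-0.13,0.32],[0,0,0]]]' 20; python3 -c "
from h import *
where();im=snapshot('wrist');cv2.imwrite('pics/w12.png',im)"
```

```text
time_s: 19.92
eef_pos: [0.6786, 0.0374, 0.2333]
ee_rot: [0.732, -0.681, 0.002, -0.002]
ft_force: [-0.8, -0.8, 0.6]
opening: 0.0092
time_s: 20.3
eef_pos: [0.6598, 0.0362, 0.2373]
ee_rot: [0.732, -0.681, 0.002, -0.002]
ft_force: [-0.0, 0.6, 1.0]
opening: 0.0091
t 20.3 grasp [0.6597 0.0362 0.2563] unit [0.0241 0.0004 0.2563] tz [ 0.006 -0.    -1.   ] ty [-0.997 -0.073 -0.006] F [-0.   0.6  1. ] open 0.0091 q [ 0.3   0.42  0.17  0.   -1.31 -0.23]
```

View pics/w12.png

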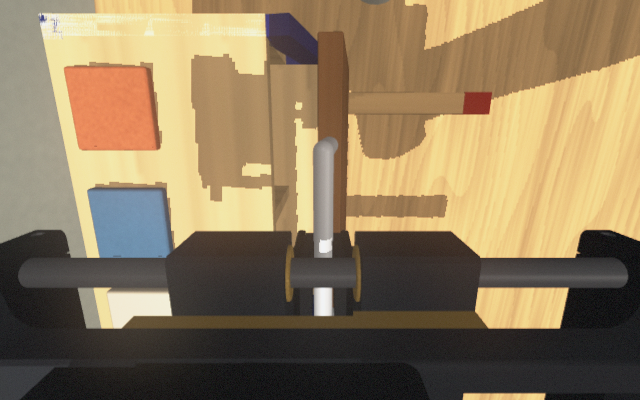

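The bar is held, with the opening steady at 9.1 mm, and the flap is turning with it. I'll carry on along the arc.

```bash
python3 -m pendant '[[0.3,[-1.6,-0.13,0.12],[0,0,0]],[0.3,[-3.2,-0.24,0.12],[0,0,0]],[0.3,[-4.5,-0.34,0],[0,0,0]],[0.3,[-5.8,-0.44,-0.2],[0,0,0]],[0.3,[-7.1,-0.53,-0.5],[0,0,0]],[0.3,[-8.3,-0.62,-0.9],[0,0,0]]]' 20; python3 -c "
from h import *
where()
T0=np.array([.6786,.0374,.2333]);p=np.array(bot.sense()['eef_pos'])
for ph in(.6,.675,.75,.825,.9,.975,1.05,1.125,1.2,1.275,1.35):print(ph,((bar(ph)-bar(0)+T0-p)*100).round(2))"
```

```text
time_s: 21.1
eef_pos: [0.5764, 0.0304, 0.2278]
ee_rot: [0.732, -0.681, 0.002, -0.002]
ft_force: [0.1, 3.2, -0.9]
opening: 0.0089
t 21.1 grasp [0.5763 0.0303 0.2468] unit [-0.0595  0.0006  0.2468] tz [ 0.006  0.001 -1.   ] ty [-0.997 -0.073 -0.006] F [ 0.1  3.2 -0.9] open 0.0089 q [ 0.33  0.28 -0.07  0.   -1.22 -0.26]
0.6 [-0.09 -0.04  0.02]
0.675 [-1.31 -0.13 -0.48]
0.75 [-2.48 -0.21 -1.07]
0.825 [-3.6  -0.29 -1.74]
0.9 [-4.67 -0.37 -2.49]
0.975 [-5.69 -0.44 -3.33]
1.05 [-6.63 -0.51 -4.24]
1.125 [-7.51 -0.57 -5.21]
1.2 [-8.31 -0.63 -6.25]
1.275 [-9.03 -0.68 -7.35]
1.35 [-9.66 -0.73 -8.5 ]
```

```bash
python3 -m pendant '[[0.3,[-1.3,-0.1,-0.5],[0,0,0]],[0.3,[-2.5,-0.2,-1.1],[0,0,0]],[0.3,[-3.6,-0.28,-1.75],[0,0,0]],[0.3,[-4.7,-0.35,-2.5],[0,0,0]],[0.3,[-5.7,-0.42,-3.3],[0,0,0]],[0.3,[-6.6,-0.5,-4.2],[0,0,0]]]' 20; python3 -c "
from h import *
where()
T0=np.array([.6786,.0374,.2333]);p=np.array(bot.sense()['eef_pos'])
for ph in(1.05,1.125,1.2,1.275,1.35,1.425,1.5,1.575,1.65,1.715,1.78):print(ph,((bar(ph)-bar(0)+T0-p)*100).round(2))
cv2.imwrite('pics/w13.png',snapshot('wrist'))"
```

```text
time_s: 21.85
eef_pos: [0.5097, 0.0256, 0.1853]
ee_rot: [0.732, -0.681, 0.002, -0.002]
ft_force: [-0.0, 3.8, 0.2]
opening: 0.0093
t 21.85 grasp [0.5096 0.0256 0.2043] unit [-0.1264  0.0006  0.2043] tz [ 0.006  0.001 -1.   ] ty [-0.997 -0.073 -0.006] F [-0.   3.8  0.2] open 0.0093 q [ 0.37  0.2  -0.29  0.   -1.08 -0.3 ]
1.05 [ 0.04 -0.03  0.02]
1.125 [-0.84 -0.1  -0.96]
1.2 [-1.64 -0.15 -2.  ]
1.275 [-2.36 -0.21 -3.09]
1.35 [-2.99 -0.25 -4.24]
1.425 [-3.54 -0.29 -5.43]
1.5 [-4.   -0.32 -6.66]
1.575 [-4.36 -0.35 -7.93]
1.65 [-4.63 -0.37 -9.21]
1.715 [ -4.79  -0.38 -10.34]
1.78 [ -4.87  -0.39 -11.47]
```

View pics/w13.png

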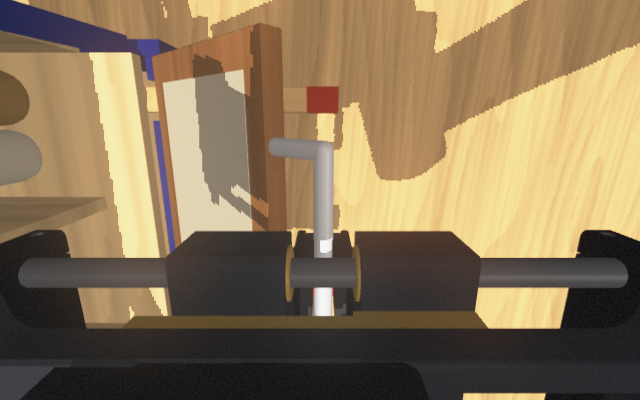

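The flap is about 1.05 rad down with the bar still held, and the support end shows ahead at (322,100). I'll keep lowering.

```bash
python3 -m pendant '[[0.3,[-0.8,-0.06,-1],[0,0,0]],[0.3,[-1.6,-0.12,-2],[0,0,0]],[0.3,[-2.35,-0.18,-3.1],[0,0,0]],[0.3,[-3,-0.23,-4.2],[0,0,0]],[0.3,[-3.5,-0.27,-5.4],[0,0,0]],[0.3,[-4,-0.3,-6.6],[0,0,0]],[0.3,[-4.3,-0.33,-7.7],[0,0,0]]]' 20; python3 -c "
from h import *
where()
T0=np.array([.6786,.0374,.2333]);p=np.array(bot.sense()['eef_pos'])
for ph in(1.575,1.6,1.65,1.7,1.74,1.78,1.8):print(ph,((bar(ph)-bar(0)+T0-p)*100).round(2))"
```

```text
time_s: 22.78
eef_pos: [0.466, 0.0224, 0.1064]
ee_rot: [0.732, -0.681, 0.001, -0.003]
ft_force: [4.1, 4.3, -0.3]
opening: 0.0093
t 22.775 grasp [0.4659 0.0224 0.1254] unit [-0.1702  0.0007  0.1254] tz [ 0.006  0.002 -1.   ] ty [-0.997 -0.073 -0.006] F [ 4.1  4.3 -0.3] open 0.0093 q [ 0.4   0.21 -0.5   0.   -0.86 -0.33]
1.575 [ 0.01 -0.04 -0.04]
1.6 [-0.1  -0.04 -0.47]
1.65 [-0.26 -0.06 -1.33]
1.7 [-0.39 -0.07 -2.19]
1.74 [-0.46 -0.07 -2.89]
1.78 [-0.5  -0.07 -3.59]
1.8 [-0.51 -0.07 -3.94]
```

```bash
python3 -m pendant '[[0.3,[-0.1,-0.02,-0.6],[0,0,0]],[0.3,[-0.2,-0.04,-1.2],[0,0,0]],[0.3,[-0.33,-0.05,-1.8],[0,0,0]],[0.3,[-0.4,-0.06,-2.4],[0,0,0]],[0.3,[-0.45,-0.06,-2.9],[0,0,0]],[0.3,[-0.48,-0.07,-3.3],[0,0,0]],[0.3,[-0.48,-0.07,-3.3],[0,0,0]]]' 20; python3 -c "
from h import *
where()"; python3 -m pendant '[[0.3,[0,0,-0.15],[0,0,0]],[0.3,[0,0,-0.3],[0,0,0]],[0.3,[0,0,-0.3],[0,0,0]]]'; python3 -c "
from h import *
where();im=snapshot('wrist');cv2.imwrite('pics/w14.png',im);cv2.imwrite('pics/s14.png',cv2.resize(snapshot('scene')[110:300,200:460],None,fx=3,fy=3))"
```

```text
time_s: 23.65
eef_pos: [0.4616, 0.022, 0.0738]
ee_rot: [0.733, -0.681, 0.002, -0.003]
ft_force: [-0.1, 6.4, 3.1]
opening: 0.0093
t 23.65 grasp [0.4614 0.022  0.0928] unit [-0.1747  0.0005  0.0928] tz [ 0.006  0.002 -1.   ] ty [-0.997 -0.073 -0.006] F [-0.1  6.4  3.1] open 0.0093 q [ 0.4   0.25 -0.55  0.   -0.76 -0.33]
time_s: 24.02
eef_pos: [0.4616, 0.022, 0.0734]
ee_rot: [0.733, -0.68, 0.002, -0.003]
ft_force: [-6.7, 6.2, 19.3]
opening: 0.0091
t 24.025 grasp [0.4615 0.0219 0.0924] unit [-0.1746  0.0005  0.0924] tz [ 0.007  0.001 -1.   ] ty [-0.997 -0.075 -0.007] F [-6.7  6.2 19.3] open 0.0091 q [ 0.4   0.25 -0.56  0.   -0.76 -0.33]
```

View pics/s14.png

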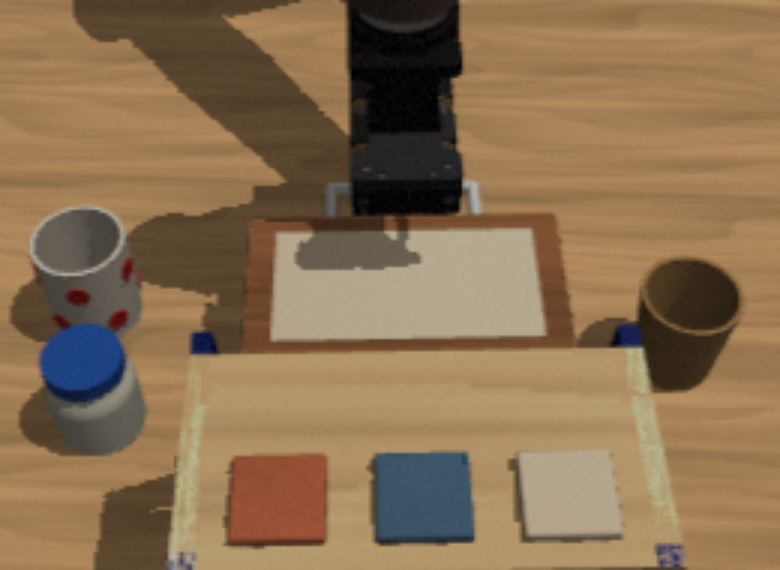

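View pics/w14.png

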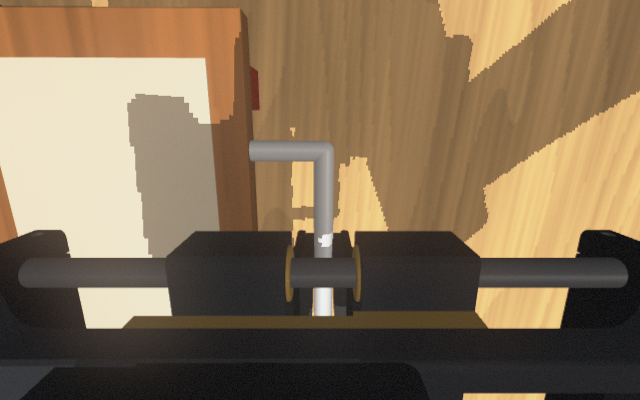

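The flap lies level on the supports: the z motion stopped at 19 N, and the pale panel is flat in the scene view. I'll open narrowly and go straight up.

```bash
python3 -m pendant '[[0.3,[0,0,0.05],[0,0,0]],[2.4,[0,0,0],[0,0,0]],[2.4,[0,0,0],[0,0,0]],[2.4,[0,0,0],[0,0,0]],[2.4,[0,0,0],[0,0,0]]]'; python3 -m pendant '[[2.4,[0,0,1],[0,0,0]],[2.4,[0,0,2],[0,0,0]],[2.4,[0,0,3.5],[0,0,0]],[2.4,[0,0,6],[0,0,0]],[2.4,[0,0,9],[0,0,0]],[2.4,[-2,0,13],[0,0,0]],[2.4,[-4,0,16],[0,0,0]],[2.4,[-6,0,16],[0,0,0]]]'
python3 - <<'E'
from h import *
where();im=snapshot('top');sc=snapshot('scene')
cv2.imwrite('pics/s15.png',cv2.resize(sc[110:300,200:460],None,fx=3,fy=3));cv2.imwrite('pics/t15.png',cv2.resize(im[70:270,180:460],None,fx=2.8,fy=2.8))
E
```

```text
time_s: 24.75
eef_pos: [0.4613, 0.0216, 0.073]
ee_rot: [0.733, -0.68, 0.002, -0.002]
ft_force: [0.7, -0.1, -0.1]
opening: 0.0238
time_s: 25.75
eef_pos: [0.4022, 0.0221, 0.2365]
ee_rot: [0.733, -0.68, 0.004, -0.005]
ft_force: [-1.0, -0.2, -0.7]
opening: 0.0241
t 25.75 grasp [0.402  0.022  0.2555] unit [-0.234   0.0049  0.2555] tz [ 0.012  0.003 -1.   ] ty [-0.997 -0.075 -0.013] F [-1.  -0.2 -0.7] open 0.0241 q [ 0.47 -0.05 -0.43  0.   -1.18 -0.39]
```

View pics/s15.png

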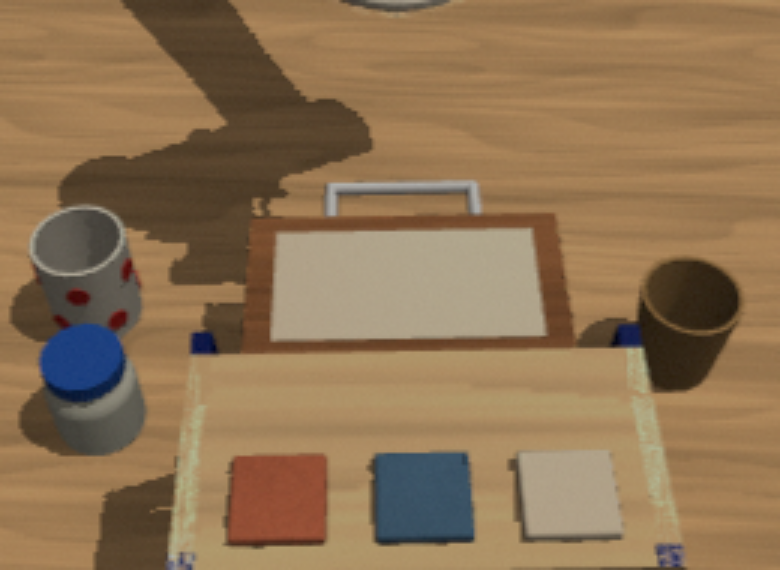

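View pics/t15.png

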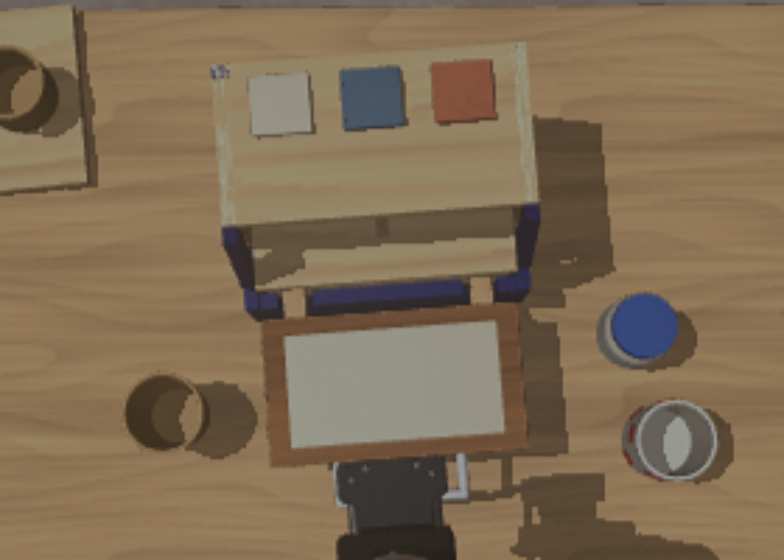

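Run:
```python
from h import *
S=lambda x,y:("scene",200+(x+.5)/3-.5,110+(y+.5)/3-.5)
o,d=ray(*S(403,187)); k=((ORG-.175*UX-o)@UX)/(d@UX);print("bar at hinge-175mm:",(o+k*d).round(4),"expect z .107 y~.02")
for u,v in((248,215),(556,214)):print("flap corner",onz(*S(u,v),.107).round(4))
a=cv2.imread('pics/t3.png');b=cv2.imread('pics/t15.png');
df=cv2.absdiff(a,b).max(2)
for n,(x0,y0,x1,y1) in dict(pot=(125,370,205,450),jar=(600,290,680,370),mug=(622,398,720,480)).items():print(n,np.median(df[y0:y1,x0:x1]))
```

```text
bar at hinge-175mm: [0.461  0.0238 0.1059] expect z .107 y~.02
flap corner [ 0.4972 -0.0932  0.107 ]
flap corner [0.4851 0.1411 0.107 ]
pot 1.0
jar 3.0
mug 3.0
```

The bar is 106 mm high where a level flap would put it at 107 mm. The pot, jar and mug have not moved. I'll hand it in.

```bash
python3 -c "
from cell import workorder
print(workorder.close_job())"
```

```text
the job is handed in; nothing more can be done
None
```

The shelf is down: I pulled both supports out to their stops first, then swung the flap forward and lowered it until it rested on them. I then let go and lifted clear, and handed the job in at about 26 s of robot time.

- **Supports:** each travelled about 95 mm to a firm stop, showing as a jump to 19–28 N. The flap now hides most of their red ends. The last wrist view showed part of one still out past the flap's edge; I did not see the other after lowering.
- **Flap:** the bar stayed in the fingers all the way down (opening steady at about 9 mm). At the end it met about 19 N as it rested on the supports. After release the bar measured 106 mm high, against 107 mm for a level flap.
- **Bystanders:** the pot, mug and jar look the same in the pictures before and after.
- **What went wrong:** my first two pinches at the bar closed on nothing, because the fingers ended above it. The flap stayed closed through both, and gripping about 18 mm lower worked.
- **Grip height and tilt:** this suggests the finger tips end about 20–25 mm short of the stated tool point, a difference I did not explain. I also leaned the tool only 15° on the supports instead of the suggested 25–35°, because the wrist joint reached its limit there.

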